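# Reload the germination plate

### The job

This germination batch is finished: press the blank key so the heat is off, then stand the two finished trays (with the tall greens, on the warming plate) flat in the drip tray. With the heat still off, stand all the waiting seedling trays on the plate end to end in one straight row, squarely in line with the white sensor block: the first flush against the block and each next one pushed up flush against its neighbour, so that no gap is left. Then press the one-dot key fully down so that it latches, and leave the dishes, beaker and brush where they are.

Things in the scene. Friction and masses are not known exactly. Their poses are not given: they have to be found in the camera images.
- plate: germination warming plate, fixed: grey slab with aluminium top, 120 (x) by 410 (y) by 20 high. Origin: centre of the underside; y along its length, z up. Trays stand on its top, 20 above the origin. A fixed white sensor block, 64 (x) by 40 (y) by 50 high, stands on its +y end, centred on x = 0; the row starts at the block's face that looks to -y, and runs towards -y along x = 0; the plate is free from that face to its -y end, 370 mm (room for four trays)
- block_face (a point): centre of the sensor block's face that looks to the plate's -y: plate y = +165, 25 above the plate's top; axes as the plate's
- drip: grey plastic drip tray, fixed: 210 (x) by 130 (y) outside, floor 4 thick, lip 12 high and 4 thick all round; room for two trays end to end along x. Origin: centre of the underside
- selector: heat selector box, fixed: 95 (x) by 150 (y) by 45 high, three white keys in a row along y on its top. Origin: centre of the underside. Each key is 44 (x) by 30 (y), pitch 44 mm, its top 61 above the origin when up and 54 when latched; interlocked: exactly one key is down, and pressing another fully down (about 4 N at first, then it snaps) latches it and pops the old one up
- key_off_top (a point): centre of the top face of the selector key with blank top (heat off), at the selector's +y end; moves with the key
- key_off (a joint): travel of that key in m: 0 up, 0.007 fully down (latched)
- key_low_top (a point): centre of the top face of the selector key with one raised dot (low heat), in the middle; moves with the key
- key_low (a joint): travel of that key in m: 0 up, 0.007 fully down (latched)
- key_high_top (a point): centre of the top face of the selector key with two raised dots (high heat), at the selector's -y end; it is the one down at the start; moves with the key
- key_high (a joint): travel of that key in m: 0 up, 0.007 fully down (latched)
- tray_a_center (a point): centre (25 above the underside) of a waiting seedling tray: black box-shaped tray 64 (x) by 84 (y) by 50 high, straight sides, about 0.22 kg, with short seedlings up to 15 over its rim (they give way to anything). The 64 by 50 end faces look to its own y and -y; grip it across its 64 mm width. Up to four such trays, all alike; absent ones read None
- tray_b_center (a point): centre (25 above the underside) of a waiting seedling tray: black box-shaped tray 64 (x) by 84 (y) by 50 high, straight sides, about 0.22 kg, with short seedlings up to 15 over its rim (they give way to anything). The 64 by 50 end faces look to its own y and -y; grip it across its 64 mm width. Up to four such trays, all alike; absent ones read None
- tray_c_center (a point): centre (25 above the underside) of a waiting seedling tray: black box-shaped tray 64 (x) by 84 (y) by 50 high, straight sides, about 0.22 kg, with short seedlings up to 15 over its rim (they give way to anything). The 64 by 50 end faces look to its own y and -y; grip it across its 64 mm width. Up to four such trays, all alike; absent ones read None
- tray_d_center (a point): centre (25 above the underside) of a waiting seedling tray: black box-shaped tray 64 (x) by 84 (y) by 50 high, straight sides, about 0.22 kg, with short seedlings up to 15 over its rim (they give way to anything). The 64 by 50 end faces look to its own y and -y; grip it across its 64 mm width. Up to four such trays, all alike; absent ones read None
- done_a_center (a point): centre (25 above the underside) of a finished tray: the same 64 by 84 by 50 black tray, but with taller, larger-leaved greens up to 28 over its rim (they give way too); it stands on the warming plate at the start
- done_b_center (a point): centre (25 above the underside) of a finished tray: the same 64 by 84 by 50 black tray, but with taller, larger-leaved greens up to 28 over its rim (they give way too); it stands on the warming plate at the start
- dishes: bystander to leave alone: stack of three petri dishes; origin on its underside
- beaker: bystander to leave alone: glass beaker; origin on its underside
- dish_low: bystander to leave alone: two petri dishes; origin on its underside
- brush: bystander to leave alone: bench brush; origin on its underside

How it is judged:
By the outcome, as a careful person would: the job done as asked, in the order asked, and still so for the second after the job is handed in, with the robot touching nothing.
Of tray_a, tray_b, tray_c, tray_d only 2 to 4 are there at a start; the rules pass over those that are not, and their reading is None.
At some moment in a run one of tray_a, tray_b, tray_c, tray_d, done_a, done_b may be knocked a few centimetres aside while the robot is not near it.
Once in a run the grip may slacken for a moment while it holds something.
It also fails if it takes over 210 s, if anything falls off the work surface, if the arm or the gripper's body presses on something with over 40 N, if the wrist force passes 120 N, or if a joint passes its speed limit or range.

### The arm

A 6-joint arm with a two-finger parallel gripper is mounted at the origin on the work surface. World frame = base frame: x ahead of the robot, y to its left, z up, the work surface at z = 0. Lengths are in m, angles in rad, forces in N, time in s.
With the tool pointing down it reaches from about 0.325 to 0.775 m from the base axis. Payload 5.5 kg.
Tool frame: the origin (TCP) lies at the very end of the fingers, on their centre line; the grasp point (between the pads) lies 19 mm behind it; z points along the fingers, y is the line along which they close (so a half turn about z gives the same grasp; the last joint's range is limited). The gripper opens to 85 mm and grips with 20 to 120 N. Pads are 22 mm wide; open, the fingers measure 114 mm over their backs; the gripper's body (76 mm by 85 mm) begins 54 mm behind the grasp point. The pads swing forward as they close: fully open they stand 13 mm farther back than shut.
Start: joints at [-1.312, 0.091, 1.231, -0, 1.82, -0.057], TCP at [0.186, -0.57, 0.231] pointing down, gripper open.
Joint ranges: [-2.87, 2.87], [-0.86, 2.18], [0.17, 2.46], [-1.51, 4.65], [0.06, 2.69], [-2.65, 2.65]. Speed limits (rad/s): [2.57, 2.57, 3.01, 3.14, 3.14, 3.14].

### API

Orientations are given as a unit quaternion [w, x, y, z].
In Python, from rig import get_obs, get_image, camera_model, finish_job, look_for, silhouettes gives the robot as it stands. The module is installed in compiled form; this text tells all that it offers.
- The arm moves only by the tool jog_arm, never from a script. Its argument "deltas" is a list of rows, each an object with "slide": the shift along the tool's x, y, z in cm, a list of three; "dr": the turn, a rotation vector about the tool's x, y, z in degrees, a list of three; "gripper": the opening, from 0 (shut) to 1 (fully open). In form: [{"slide": [x, y, z], "dr": [wx, wy, wz], "gripper": gripper}, ...]. A call has 1 to 8 rows; each row is the pose to reach, as a shift and turn from the pose commanded when the call began, along the tool's axes at that moment; what a row does not reach only later rows make up. A row lasts 1/10 s, in which the tool goes at most 50 mm and 8.59 degrees, less where a joint would pass 70% of its speed; a pose out of reach is approached as far as the arm can. A call with a gripper value outside its range is refused whole. The fingers move at their own pace and stop on an object; the grip force is fixed at half the most. Time passes only in rows, so rows that repeat a pose let the fingers close. It gives the time, the measured TCP pose, the force and the opening at its end, in the units of the state.
- get_obs(): the state, without advancing time (a new reading comes with each control period).
- get_image(name): name is "scene" or "top"; returns the picture (384x512x3 uint8, red, green, blue); there is no depth.
- camera_model(name): a dict with "fx", "fy", "cx", "cy" (pixels), "R" (3x3) and "t" (3): a world point X has camera coordinates R X + t. Camera axes: x right, y down, z forward; pixel columns grow to the right and rows downward; lengths in m; the calibration is good to about 2 mm. A picture is of the moment at which its call begins. camera_model takes no time and is no camera call.
- finish_job(): hands the job in, once; it reports no verdict.
Trained networks look in the newest picture that a camera, given by its name, has taken for a name from the list of things; names that differ only in an ending like _2 or _b are one class to them, and where a whole thing is asked for, a point or a joint stands for the part that bears it (a point fixed in the world has none). Each returns a list of dicts, best first, with "conf" (0 to 1); they miss things now and then, are a little off and sometimes report something else, mostly with a low value. They report only what shows in the picture. A call takes as long as a camera call.
- look_for(target, camera): "box" ([centre column, centre row, width, height] in pixels, round what is visible of it).
- silhouettes(target, camera): "region" (384x512 bool, what is visible of it) and "box" ([centre column, centre row, width, height] in pixels, round what is visible of it).
The state is a dict: "t": time; "joints": joint angles; "qd": joint speeds; "joint_efforts": joint torques, N m; "eef_pos": TCP position; "tool_rot": TCP orientation; "wrist_force": force on the tool from outside, world axes, zero at the start; "moment": the same for the moment, N m; "width": finger opening in m.
Only numpy, scipy, OpenCV 4.12 (cv2) and the standard library are available. Lean on these libraries where they do the work, as an engineer would, in place of code of your own. Each camera call takes 0.05 s, during which the arm holds its last target. There are 200 camera calls.

## Working session

There is one attempt and no reset: what is moved stays moved. The work goes in short steps, Python scripts to look and compute and a tool call to move; the robot and the scene stay as the last step left them, time stands still between calls to the robot, and variables do not carry over. Pictures are saved under pics/ and viewed, on a budget of 14 in all, crops included, one or two more only if the job needs it, and the job is handed in when it is done.

Besides the shell and the picture viewer there is one more tool, called by a JSON object that holds its "method" and its "body", one argument or row to a line. jog_arm: Moves the arm, as the interface text tells. Its arguments: {"type":"object","properties":{"deltas":{"type":"array"}},"required":["deltas"]}

```bash
mkdir -p pics
python3 - <<'E'
from rig import *
import cv2,numpy as np
for c in ("scene","top"):
    im=get_image(c); cv2.imwrite(f"pics/{c}0.png",im[:,:,::-1]); m=camera_model(c)
    R=np.array(m["R"]);print(c,m["fx"],m["cx"],m["cy"],"pos",(-R.T@np.array(m["t"])).round(3),R.round(3).tolist())
    for n in ("plate","drip","selector","tray_a_center","done_a_center","key_off_top"):
        print(n,[(np.round(d["box"]).astype(int).tolist(),round(d["conf"],2)) for d in look_for(n,c)])
o=get_obs();print(o)
E
```

```text
scene 493.766480611006 254.2725457808533 181.6544431114139 pos [ 0.872 -0.54   1.249] [[0.833, 0.553, 0.003], [0.481, -0.721, -0.499], [-0.274, 0.417, -0.867]]
plate [([293, 227, 120, 135], 0.78), ([176, 312, 96, 88], 0.41)]
drip [([176, 313, 94, 86], 0.74), ([292, 226, 120, 130], 0.74)]
selector [([310, 109, 54, 50], 0.76)]
tray_a_center [([198, 240, 39, 37], 0.64)]
done_a_center [([316, 193, 38, 42], 0.76)]
key_off_top [([323, 94, 16, 13], 0.54)]
top 393.46750612603654 255.35292389634347 191.06398265284113 pos [0.428 0.035 1.37 ] [[-0.011, -1.0, 0.015], [-0.999, 0.011, -0.042], [0.042, -0.016, -0.999]]
plate [([256, 145, 125, 44], 0.95), ([148, 192, 12, 14], 0.64)]
drip [([366, 181, 44, 64], 0.76)]
selector [([147, 195, 50, 37], 0.78)]
tray_a_center [([316, 204, 31, 27], 0.79), ([344, 258, 50, 29], 0.6)]
done_a_center [([234, 143, 30, 24], 0.78), ([256, 145, 122, 42], 0.56)]
key_off_top [([134, 190, 12, 13], 0.49)]
{'t': 0.7, 'joints': array([-1.31170703e+00,  9.10464118e-02,  1.23065974e+00,  4.21713934e-06,
        1.81979766e+00, -5.67212072e-02]), 'qd': array([-2.09793090e-04, -1.50100396e-03,  9.10846635e-04, -1.14534019e-03,
        5.20923317e-05, -1.08551473e-03]), 'joint_efforts': array([-5.71313249e-04, -4.58311522e+01, -4.17987907e+01, -1.21862872e-04,
        4.74110839e-04, -2.37287088e-05]), 'eef_pos': array([ 0.18634552, -0.57035289,  0.23133007]), 'tool_rot': array([4.39902292e-05, 9.87558766e-01, 1.57250378e-01, 6.52038418e-06]), 'wrist_force': array([0.88920745, 0.68218336, 0.42399064]), 'moment': array([ 0.00711075, -0.01757523,  0.06860159]), 'width': 0.08534495430997077}
```

Run:
```python
import cv2
a=cv2.imread("pics/top0.png");cv2.imwrite("pics/top0b.png",cv2.resize(a[80:330,90:440],None,fx=2.28,fy=2.28,interpolation=cv2.INTER_CUBIC))
```

```text
(no output)
```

View pics/top0b.png

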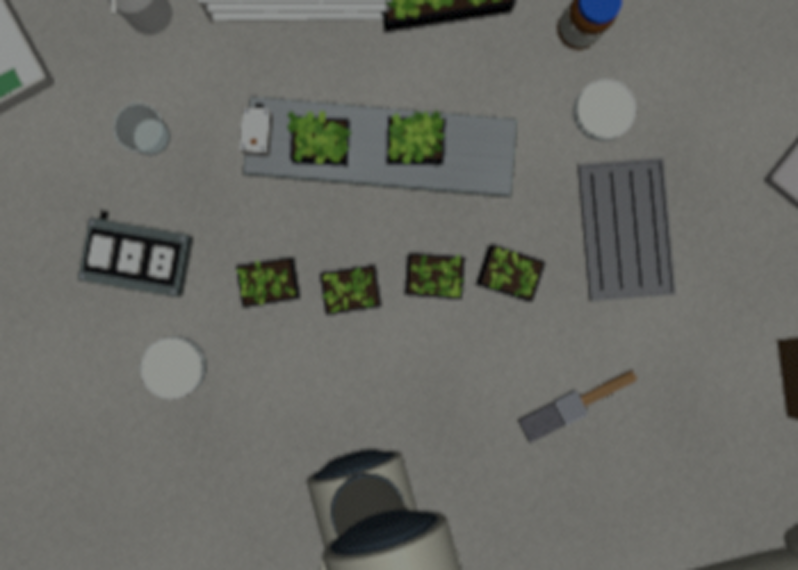

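View pics/scene0.png

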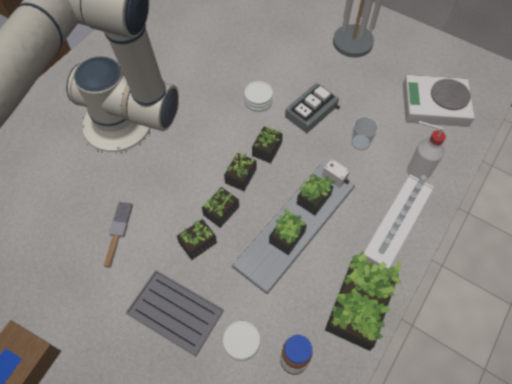

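The top view shows four waiting trays in a row at about (267,281), (350,288), (435,275) and (511,272) in the enlarged crop. Two finished trays stand on the plate at (320,138) and (415,138). The drip tray is to the right and the selector to the left, with its blank key leftmost (+y). The scene view agrees.

```bash
cat > h.py <<'E'
from rig import *
import cv2,numpy as np
from scipy.optimize import minimize
M={c:camera_model(c) for c in("scene","top")}
def proj(c,P):
    m=M[c];X=np.atleast_2d(P)@np.array(m["R"]).T+np.array(m["t"])
    return np.c_[m["fx"]*X[:,0]/X[:,2]+m["cx"],m["fy"]*X[:,1]/X[:,2]+m["cy"]]
def ray(c,px,z):
    m=M[c];R=np.array(m["R"]);t=np.array(m["t"])
    d=R.T@np.array([(px[0]-m["cx"])/m["fx"],(px[1]-m["cy"])/m["fy"],1]);o=-R.T@t
    return o+d*(z-o[2])/d[2]
def corners(b,p,z0):  # b: cx,cy,sx,sy,z_lo,z_hi ; p: x,y,yaw
    c,s=np.cos(p[2]),np.sin(p[2]);out=[]
    for i in(-.5,.5):
        for j in(-.5,.5):
            for z in b[4:]:
                x=b[0]+i*b[2];y=b[1]+j*b[3];out.append([p[0]+c*x-s*y,p[1]+s*x+c*y,z0+z])
    return np.array(out)
S=8
def render(c,boxes,p,z0,off,size):
    m=np.zeros((size[1]*4,size[0]*4),np.uint8)
    for b in boxes:
        q=(proj(c,corners(b,p,z0))-off+.5)*4-.5
        cv2.fillConvexPoly(m,cv2.convexHull(np.round(q*16).astype(np.int32)),255,shift=4)
    return cv2.resize(m,size,interpolation=cv2.INTER_AREA)/255.
def fit(masks,boxes,p0,z0,ignore={}):
    def cost(p):
        e=0
        for c,mk in masks.items():
            x,y,w,h=cv2.boundingRect(mk.astype(np.uint8));x-=15;y-=15;w+=30;h+=30
            x0,y0=max(x,0),max(y,0);sub=mk[y0:y+h,x0:x+w].astype(float)
            r=render(c,boxes,p,z0,np.array([x0,y0]),(sub.shape[1],sub.shape[0]))
            d=np.abs(r-sub)
            if c in ignore:d=d*(~ignore[c][y0:y+h,x0:x+w])
            e+=d.sum()
        return e
    best=None
    for k in range(2):
        s=np.array(p0,float) if best is None else best.x
        sim=np.vstack([s]+[s+d for d in np.diag([.015,.015,.15])*(1-.6*k)])
        best=minimize(cost,s,method="Nelder-Mead",options=dict(initial_simplex=sim,xatol=2e-4,fatol=.05))
    return best.x,best.fun,sum(m.sum() for m in masks.values())
WAIT=[(0,0,.064,.084,0,.05),(0,0,.05,.07,0,.06)]
DONE=[(0,0,.064,.084,0,.05),(0,0,.056,.076,0,.07)]
PLATE=[(0,0,.12,.41,0,.02),(0,.185,.064,.04,.02,.07)]
DRIP=[(0,0,.21,.13,0,.012)]
SEL=[(0,0,.095,.15,0,.045),(0,0,.044,.118,0,.058)]
E
python3 - <<'E'
from h import *
import pickle
for c in M: get_image(c)
D={}
for n in("plate","drip","selector","tray_a_center","done_a_center","key_off_top","key_low_top","key_high_top"):
    for c in M:
        D[n,c]=silhouettes(n,c)
        print(n,c,[(np.round(d["box"]).astype(int).tolist(),round(d["conf"],2),int(d["region"].sum()), ray(c,d["box"][:2],.04).round(3)[:2].tolist()) for d in D[n,c]])
pickle.dump(D,open("d.pkl","wb"))
E
```

```text
plate scene [([295, 226, 119, 134], 0.76, 4145, [0.656, -0.013]), ([258, 97, 30, 34], 0.26, 739, [0.331, 0.302])]
plate top [([257, 145, 122, 44], 0.8, 3193, [0.639, 0.008])]
drip scene [([176, 312, 98, 80], 0.73, 4450, [0.532, -0.372])]
drip top [([365, 181, 42, 61], 0.88, 2335, [0.514, -0.359]), ([165, 243, 36, 26], 0.68, 652, [0.311, 0.318])]
selector scene [([312, 109, 53, 48], 0.96, 1561, [0.493, 0.353]), ([321, 94, 18, 13], 0.41, 154, [0.488, 0.42])]
selector top [([366, 180, 44, 62], 0.23, 2328, [0.518, -0.361]), ([233, 143, 28, 21], 0.16, 557, [0.649, 0.089])]
tray_a_center scene [([197, 239, 41, 43], 0.95, 979, [0.461, -0.19])]
tray_a_center top [([316, 202, 33, 27], 0.91, 535, [0.445, -0.191])]
done_a_center scene [([316, 194, 34, 40], 0.66, 956, [0.653, 0.103])]
done_a_center top [([231, 142, 30, 29], 0.89, 609, [0.651, 0.096]), ([148, 194, 9, 15], 0.45, 109, [0.477, 0.377])]
key_off_top scene [([323, 94, 16, 15], 0.5, 167, [0.493, 0.425])]
key_off_top top [([134, 189, 13, 13], 0.48, 141, [0.494, 0.422])]
key_low_top scene [([312, 102, 16, 14], 0.72, 162, [0.479, 0.38]), ([315, 195, 38, 38], 0.61, 902, [0.652, 0.099])]
key_low_top top [([147, 193, 15, 18], 0.69, 133, [0.482, 0.38])]
key_high_top scene []
key_high_top top [([161, 197, 11, 16], 0.7, 147, [0.468, 0.334])]
```

```bash
cat >> h.py <<'E'
def traymasks(c,im=None):
    im=get_image(c) if im is None else im
    hsv=cv2.cvtColor(im,cv2.COLOR_RGB2HSV)
    m=((hsv[...,2]<62)|((hsv[...,0]>25)&(hsv[...,0]<75)&(hsv[...,1]>90))).astype(np.uint8)
    n,l,st,ce=cv2.connectedComponentsWithStats(m)
    out=[]
    for i in range(1,n):
        if 300<st[i,4]<1500:
            k=cv2.morphologyEx((l==i).astype(np.uint8),cv2.MORPH_CLOSE,np.ones((5,5)))
            out.append((ce[i],k.astype(bool)))
    return out
def trays(plate=None):
    """all trays: list of (pose, kind, cost, area)"""
    T={c:traymasks(c) for c in M};res=[]
    for ct,mt in T["top"]:
        P=ray("top",ct,.045)
        if not(.25<P[0]<.8 and -.5<P[1]<.5):continue
        for cs,ms in T["scene"]:
            Q=ray("scene",cs,.045)
            if np.hypot(*(P-Q)[:2])<.045: res.append((P,Q,mt,ms))
    return res
E
python3 - <<'E'
from h import *
import pickle
D=pickle.load(open("d.pkl","rb"))
R=trays();ign={c:np.zeros((384,512),bool) for c in M}
for P,Q,mt,ms in R:
    print(P.round(3),Q.round(3),mt.sum(),ms.sum())
    for kind,b,z in(("wait",WAIT,0),("done",DONE,.02)):
        p,f,a=fit({"top":mt,"scene":ms},b,[P[0],P[1],0],z);print("  ",kind,p[:2].round(4),np.degrees(p[2]).round(1),round(f),a)
    k=np.ones((7,7),np.uint8);ign["top"]|=cv2.dilate(mt.astype(np.uint8),k)>0;ign["scene"]|=cv2.dilate(ms.astype(np.uint8),k)>0
for n,b,p0 in(("plate",PLATE,[.645,0,0]),("drip",DRIP,[.51,-.36,0])):
    for cs in(["top","scene"],["top"],["scene"]):
        p,f,a=fit({c:D[n,c][0]["region"] for c in cs},b,p0,0,ign);print(n,cs,p[:2].round(4),np.degrees(p[2]).round(2),round(f),a)
p,f,a=fit({"scene":D["selector","scene"][0]["region"]},SEL,[.48,.375,-.1],0);print("sel",p.round(4),f,a)
for k in("key_off_top","key_low_top","key_high_top"):
    for c in M:
        for d in D[k,c][:1]:print(k,c,ray(c,np.argwhere(d["region"]).mean(0)[::-1],.058).round(4))
E
```

```text
[0.654 0.101 0.045] [0.649 0.101 0.045] 530 848
   wait [0.6492 0.1046] 2.5 328 1378
   done [0.6504 0.0989] -0.8 219 1378
[ 0.653 -0.044  0.045] [ 0.649 -0.04   0.045] 531 893
   wait [ 0.6486 -0.0373] 5.3 336 1424
   done [ 0.6509 -0.0436] 4.2 209 1424
[ 0.454 -0.181  0.045] [ 0.464 -0.193  0.045] 476 708
   wait [ 0.4537 -0.1839] -19.1 345 1184
   done [ 0.4569 -0.1858] -20.0 517 1184
[ 0.451 -0.068  0.045] [ 0.458 -0.084  0.045] 445 751
   wait [ 0.4502 -0.0696] -4.0 246 1196
   done [ 0.4531 -0.0739] -3.8 418 1196
[0.444 0.177 0.045] [0.453 0.161 0.045] 461 542
   wait [0.4444 0.1783] 11.4 300 1003
   done [0.4467 0.1716] 13.6 447 1003
[0.431 0.055 0.045] [0.442 0.041 0.045] 437 645
   wait [0.4307 0.0547] 11.3 261 1082
   done [0.434 0.05 ] 11.5 428 1082
plate ['top', 'scene'] [0.6479 0.0079] -5.38 425 7338
plate ['top'] [0.6466 0.007 ] -5.43 120 3193
plate ['scene'] [0.6494 0.0074] -5.15 261 4145
drip ['top', 'scene'] [ 0.5189 -0.3672] 3.93 169 6785
drip ['top'] [ 0.5176 -0.3668] 4.38 71 2335
drip ['scene'] [ 0.5193 -0.3674] 3.76 83 4450
sel [ 0.4842  0.3753 -0.1732] 87.4 1561
key_off_top scene [0.4927 0.412  0.058 ]
key_off_top top [0.4884 0.4164 0.058 ]
key_low_top scene [0.4867 0.3699 0.058 ]
key_low_top top [0.4819 0.3739 0.058 ]
key_high_top top [0.4734 0.3305 0.058 ]
```

```bash
cat > mv.py <<'E'
# usage: mv.py [-c "x y z psi" start] "x y z psi" ... ; prints slide/dr for each, each call starting at the previous waypoint
import sys,numpy as np
a=sys.argv[1:]
if a[0]=="-c": s=np.array(a[1].split(),float);a=a[2:]
else:
    from rig import get_obs
    o=get_obs();q=o["tool_rot"];s=np.r_[o["eef_pos"],np.degrees(2*np.arctan2(q[2],q[1]))]
    print("t",o["t"].round(2) if hasattr(o["t"],"round") else o["t"],"at",s.round(4),"F",o["wrist_force"].round(1),"w",round(o["width"],4),"q",q.round(4),"j",np.round(o["joints"],2))
for w in a:
    if w.startswith("+"):keep=True;w=w[1:]   # same call as the previous: start not advanced
    else:keep=False
    t=np.array(w.split(),float)
    if keep:b=base
    else:b=s
    base=b;d=t-b;c,n=np.cos(np.radians(b[3])),np.sin(np.radians(b[3]))
    print(w,"-> slide",[round(100*(c*d[0]+n*d[1]),2),round(100*(n*d[0]-c*d[1]),2),round(-100*d[2],2)],"drz",round(-((d[3]+180)%360-180),1),"from prev mm",round(1000*np.linalg.norm((t-s)[:3])))
    s=t
E
python3 mv.py "0.47 -0.1 0.231 84.6" "0.491 0.416 0.12 84.6" "0.491 0.416 0.053 84.6"
```

```text
t 1.7 at [ 0.1864 -0.5703  0.2313 18.0943] F [ 0.9 -0.5  0.7] w 0.0853 q [0.     0.9876 0.1572 0.    ] j [-1.31  0.09  1.23  0.    1.82 -0.06]
0.47 -0.1 0.231 84.6 -> slide [np.float64(41.57), np.float64(-35.9), np.float64(0.03)] drz -66.5 from prev mm 549
0.491 0.416 0.12 84.6 -> slide [np.float64(51.57), np.float64(-2.77), np.float64(11.1)] drz -0.0 from prev mm 528
0.491 0.416 0.053 84.6 -> slide [np.float64(0.0), np.float64(0.0), np.float64(6.7)] drz -0.0 from prev mm 67
```

```bash
sed -i 's/round(100\*(\(.*\)),2),round(100\*(\(.*\)),2),round(-100\*d\[2\],2)\]/float(round(100*(\1),2)),float(round(100*(\2),2)),float(round(-100*d[2],2))]/' mv.py; python3 mv.py "0.36 -0.34 0.231 60" "0.48 0.02 0.231 84.6" "0.491 0.40 0.231 84.6" "0.491 0.416 0.08 84.6"
```

```text
t 1.7 at [ 0.1864 -0.5703  0.2313 18.0943] F [ 0.9 -0.5  0.7] w 0.0853 q [0.     0.9876 0.1572 0.    ] j [-1.31  0.09  1.23  0.    1.82 -0.06]
0.36 -0.34 0.231 60 -> slide [23.66, -16.5, 0.03] drz -41.9 from prev mm 288
0.48 0.02 0.231 84.6 -> slide [37.18, -7.61, -0.0] drz -24.6 from prev mm 379
0.491 0.40 0.231 84.6 -> slide [37.93, -2.48, -0.0] drz -0.0 from prev mm 380
0.491 0.416 0.08 84.6 -> slide [1.59, -0.15, 15.1] drz -0.0 from prev mm 152
```

{"method": "jog_arm", "body": {
  "deltas": [
    {"slide":[23.7,-16.5,0],"dr":[0,0,-41.9],"gripper":0},
    {"slide":[23.7,-16.5,0],"dr":[0,0,-41.9],"gripper":0},
    {"slide":[23.7,-16.5,0],"dr":[0,0,-41.9],"gripper":0},
    {"slide":[23.7,-16.5,0],"dr":[0,0,-41.9],"gripper":0},
    {"slide":[23.7,-16.5,0],"dr":[0,0,-41.9],"gripper":0},
    {"slide":[23.7,-16.5,0],"dr":[0,0,-41.9],"gripper":0},
    {"slide":[23.7,-16.5,0],"dr":[0,0,-41.9],"gripper":0},
    {"slide":[23.7,-16.5,0],"dr":[0,0,-41.9],"gripper":0}
  ]
}}

```text
t: 2.5
eef_pos: [0.3607, -0.3395, 0.2315]
tool_rot: [0.0, 0.866, 0.501, -0.0]
wrist_force: [-0.9, 0.1, 0.4]
width: -0.0001
```

Works as expected; continuing.

{"method": "jog_arm", "body": {
  "deltas": [
    {"slide":[37.2,-7.6,0],"dr":[0,0,-24.6],"gripper":0},
    {"slide":[37.2,-7.6,0],"dr":[0,0,-24.6],"gripper":0},
    {"slide":[37.2,-7.6,0],"dr":[0,0,-24.6],"gripper":0},
    {"slide":[37.2,-7.6,0],"dr":[0,0,-24.6],"gripper":0},
    {"slide":[37.2,-7.6,0],"dr":[0,0,-24.6],"gripper":0},
    {"slide":[37.2,-7.6,0],"dr":[0,0,-24.6],"gripper":0},
    {"slide":[37.2,-7.6,0],"dr":[0,0,-24.6],"gripper":0},
    {"slide":[37.2,-7.6,0],"dr":[0,0,-24.6],"gripper":0}
  ]
}}

```text
t: 3.3
eef_pos: [0.4813, 0.0217, 0.2311]
tool_rot: [-0.0, 0.74, 0.673, 0.0]
wrist_force: [0.0, -1.3, -0.6]
width: -0.0
```

{"method": "jog_arm", "body": {
  "deltas": [
    {"slide":[37.9,-2.5,0],"dr":[0,0,0],"gripper":0},
    {"slide":[37.9,-2.5,0],"dr":[0,0,0],"gripper":0},
    {"slide":[37.9,-2.5,0],"dr":[0,0,0],"gripper":0},
    {"slide":[37.9,-2.5,0],"dr":[0,0,0],"gripper":0},
    {"slide":[37.9,-2.5,0],"dr":[0,0,0],"gripper":0},
    {"slide":[37.9,-2.5,0],"dr":[0,0,0],"gripper":0},
    {"slide":[37.9,-2.5,0],"dr":[0,0,0],"gripper":0},
    {"slide":[37.9,-2.5,0],"dr":[0,0,0],"gripper":0}
  ]
}}

```text
t: 4.1
eef_pos: [0.4922, 0.4018, 0.2301]
tool_rot: [-0.0, 0.74, 0.673, -0.0]
wrist_force: [0.7, 0.1, 0.7]
width: -0.0001
```

{"method": "jog_arm", "body": {
  "deltas": [
    {"slide":[1.6,-0.1,5],"dr":[0,0,0],"gripper":0},
    {"slide":[1.6,-0.1,10],"dr":[0,0,0],"gripper":0},
    {"slide":[1.6,-0.1,15],"dr":[0,0,0],"gripper":0},
    {"slide":[1.6,-0.1,15],"dr":[0,0,0],"gripper":0}
  ]
}}

```text
t: 4.5
eef_pos: [0.4893, 0.4116, 0.071]
tool_rot: [-0.0, 0.74, 0.672, -0.008]
wrist_force: [-0.8, -0.7, -0.5]
width: 0.0005
```

```bash
python3 mv.py "0.491 0.416 0.053 84.6"
python3 - <<'E'
from h import *
a=get_image("scene");p=proj("scene",get_obs()["eef_pos"])[0];x,y=p.astype(int);print(p)
cv2.imwrite("pics/key1.png",cv2.resize(a[max(0,y-60):y+60,x-80:x+80,::-1],None,fx=4,fy=4,interpolation=cv2.INTER_CUBIC))
E
```

```text
t 4.5 at [4.89300e-01 4.11600e-01 7.10000e-02 8.44778e+01] F [-0.8 -0.7 -0.5] w 0.0005 q [-5.000e-04  7.403e-01  6.722e-01 -8.300e-03] j [ 0.65  0.24  1.35 -0.    1.57  0.74]
0.491 0.416 0.053 84.6 -> slide [0.45, 0.13, 1.8] drz -0.1 from prev mm 19
[321.74542027  88.81615422]
```

View pics/key1.png

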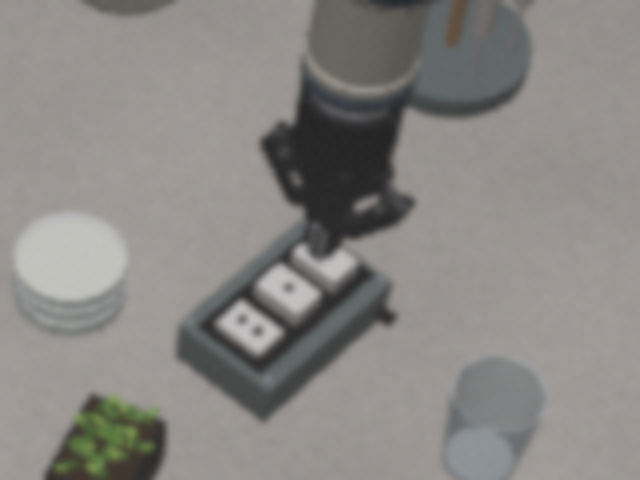

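The picture shows the closed fingertips over the blank key at about (325,240) in the crop, so I press it.

{"method": "jog_arm", "body": {
  "deltas": [
    {"slide":[0,0,1],"dr":[0,0,0],"gripper":0},
    {"slide":[0,0,1.8],"dr":[0,0,0],"gripper":0},
    {"slide":[0,0,2.2],"dr":[0,0,0],"gripper":0},
    {"slide":[0,0,2.5],"dr":[0,0,0],"gripper":0},
    {"slide":[0,0,2.7],"dr":[0,0,0],"gripper":0},
    {"slide":[0,0,2.8],"dr":[0,0,0],"gripper":0},
    {"slide":[0,0,2.8],"dr":[0,0,0],"gripper":0}
  ]
}}

```text
t: 5.25
eef_pos: [0.4921, 0.4161, 0.054]
tool_rot: [0.0, 0.74, 0.673, 0.0]
wrist_force: [-0.7, -0.7, 3.7]
width: 0.0004
```

{"method": "jog_arm", "body": {
  "deltas": [
    {"slide":[0,0,0.2],"dr":[0,0,0],"gripper":0},
    {"slide":[0,0,0.3],"dr":[0,0,0],"gripper":0},
    {"slide":[0,0,0.3],"dr":[0,0,0],"gripper":0}
  ]
}}

```text
t: 5.55
eef_pos: [0.4922, 0.4162, 0.0538]
tool_rot: [0.0, 0.74, 0.673, 0.001]
wrist_force: [-5.6, -4.5, 14.7]
width: -0.0002
```

{"method": "jog_arm", "body": {
  "deltas": [
    {"slide":[0,0,-5],"dr":[0,0,0],"gripper":0},
    {"slide":[0,0,-10],"dr":[0,0,0],"gripper":0},
    {"slide":[0,0,-15],"dr":[0,0,0],"gripper":1},
    {"slide":[-8,0,-18],"dr":[0,0,0],"gripper":1},
    {"slide":[-13,0,-18],"dr":[0,0,0],"gripper":1},
    {"slide":[-18,0,-18],"dr":[0,0,0],"gripper":1},
    {"slide":[-22,0,-18],"dr":[0,0,0],"gripper":1},
    {"slide":[-22,0,-18],"dr":[0,0,0],"gripper":1}
  ]
}}

```text
t: 6.35
eef_pos: [0.4708, 0.1939, 0.2308]
tool_rot: [0.001, 0.74, 0.672, 0.0]
wrist_force: [1.2, 0.5, 0.9]
width: 0.085
```

```bash
python3 - <<'E'
from h import *
a=get_image("scene")
cv2.imwrite("pics/key2.png",cv2.resize(a[60:260,200:400,::-1],None,fx=3,fy=3,interpolation=cv2.INTER_CUBIC))
E
python3 mv.py "0.650 0.099 0.16 89"
```

```text
t 6.4 at [ 0.471   0.192   0.2312 84.3682] F [ 3.4 -0.6  1. ] w 0.0855 q [ 1.200e-03  7.410e-01  6.715e-01 -1.000e-04] j [ 0.32 -0.16  1.47 -0.    1.82  0.42]
0.650 0.099 0.16 89 -> slide [-7.5, 18.73, 7.12] drz -4.6 from prev mm 214
```

View pics/key2.png

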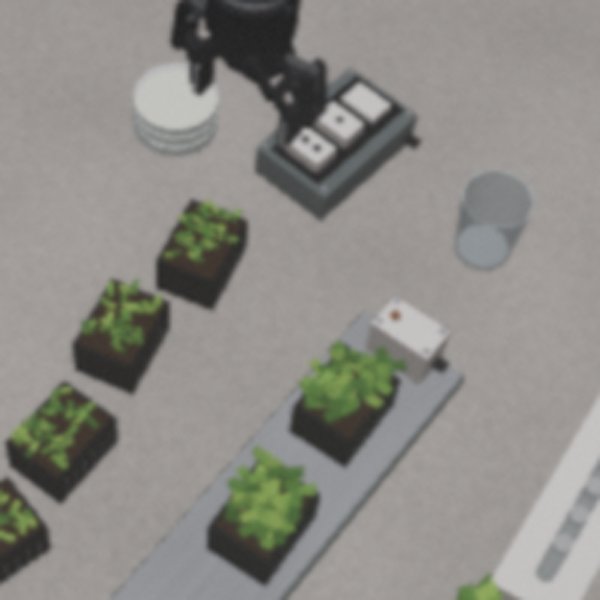

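The blank key is now down and the two-dot key is up, and pressing stalled at the 54 mm stop with 15 N. Next, the finished tray by the block.

```bash
python3 mv.py "0.650 0.099 0.18 89" "+0.650 0.099 0.032 89" ; echo; python3 mv.py -c "0.650 0.099 0.032 89" "0.650 0.099 0.20 89"
python3 - <<'E'
import numpy as np
p=np.array([.5189,-.3672]);y=np.radians(3.95)
for s in(-.047,.047):print("drip slot",p+s*np.array([np.cos(y),np.sin(y)]))
E
```

```text
t 6.4 at [ 0.471   0.192   0.2312 84.3682] F [ 3.4 -0.6  1. ] w 0.0855 q [ 1.200e-03  7.410e-01  6.715e-01 -1.000e-04] j [ 0.32 -0.16  1.47 -0.    1.82  0.42]
0.650 0.099 0.18 89 -> slide [-7.5, 18.73, 5.12] drz -4.6 from prev mm 208
0.650 0.099 0.032 89 -> slide [-7.5, 18.73, 19.92] drz -4.6 from prev mm 148

0.650 0.099 0.20 89 -> slide [0.0, 0.0, -16.8] drz -0.0 from prev mm 168
drip slot [ 0.47201165 -0.37043764]
drip slot [ 0.56578835 -0.36396236]
```

{"method": "jog_arm", "body": {
  "deltas": [
    {"slide":[-2.5,4.5,0],"dr":[0,0,-4.6],"gripper":1},
    {"slide":[-4,9,1],"dr":[0,0,-4.6],"gripper":1},
    {"slide":[-6,13.5,2],"dr":[0,0,-4.6],"gripper":1},
    {"slide":[-7.5,18,3],"dr":[0,0,-4.6],"gripper":1},
    {"slide":[-7.5,18.7,5.1],"dr":[0,0,-4.6],"gripper":1},
    {"slide":[-7.5,18.7,5.1],"dr":[0,0,-4.6],"gripper":1}
  ]
}}

```text
t: 7.0
eef_pos: [0.6499, 0.1038, 0.1733]
tool_rot: [-0.003, 0.713, 0.702, -0.003]
wrist_force: [-0.0, -0.0, -1.6]
width: 0.0854
```

{"method": "jog_arm", "body": {
  "deltas": [
    {"slide":[0,0,4],"dr":[0,0,0],"gripper":1},
    {"slide":[0,0,8],"dr":[0,0,0],"gripper":1},
    {"slide":[0,0,11],"dr":[0,0,0],"gripper":1},
    {"slide":[0,0,13.5],"dr":[0,0,0],"gripper":1},
    {"slide":[0,0,14.8],"dr":[0,0,0],"gripper":1},
    {"slide":[0,0,14.8],"dr":[0,0,0],"gripper":1},
    {"slide":[0,0,14.8],"dr":[0,0,0],"gripper":0.5}
  ]
}}

```text
t: 7.7
eef_pos: [0.6509, 0.1052, 0.0333]
tool_rot: [0.001, 0.712, 0.702, 0.001]
wrist_force: [-0.2, 0.1, 0.7]
width: 0.0734
```

{"method": "jog_arm", "body": {
  "deltas": [
    {"slide":[0,0,0],"dr":[0,0,0],"gripper":0},
    {"slide":[0,0,0],"dr":[0,0,0],"gripper":0},
    {"slide":[0,0,0],"dr":[0,0,0],"gripper":0},
    {"slide":[0,0,0],"dr":[0,0,0],"gripper":0}
  ]
}}

```text
t: 8.1
eef_pos: [0.6519, 0.105, 0.0346]
tool_rot: [0.001, 0.712, 0.702, 0.002]
wrist_force: [0.0, 1.0, 6.5]
width: 0.0633
```

{"method": "jog_arm", "body": {
  "deltas": [
    {"slide":[0,0,-2],"dr":[0,0,0],"gripper":0},
    {"slide":[0,0,-6],"dr":[0,0,0],"gripper":0},
    {"slide":[0,0,-10],"dr":[0,0,0],"gripper":0},
    {"slide":[0,0,-14],"dr":[0,0,0],"gripper":0},
    {"slide":[0,0,-14],"dr":[0,0,0],"gripper":0},
    {"slide":[0,0,-14],"dr":[0,0,0],"gripper":0}
  ]
}}

```text
t: 8.7
eef_pos: [0.6509, 0.1047, 0.1731]
tool_rot: [0.001, 0.712, 0.702, 0.001]
wrist_force: [0.2, 0.2, -2.8]
width: 0.0631
```

```bash
python3 mv.py "0.64 -0.15 0.17 45" "0.57 -0.364 0.17 4" "0.57 -0.364 0.019 4"
python3 - <<'E'
from h import *
for P,Q,mt,ms in trays():print(P.round(3),Q.round(3))
E
```

```text
t 8.7 at [ 0.6509  0.1047  0.1731 89.1929] F [ 0.2  0.2 -2.8] w 0.0631 q [0.001  0.7121 0.7021 0.0013] j [0.11 0.25 1.16 0.   1.73 0.12]
0.64 -0.15 0.17 45 -> slide [-25.48, -0.73, 0.31] drz 44.2 from prev mm 255
0.57 -0.364 0.17 4 -> slide [-20.08, 10.18, -0.0] drz 41.0 from prev mm 225
0.57 -0.364 0.019 4 -> slide [0.0, 0.0, 15.1] drz -0.0 from prev mm 151
[ 0.653 -0.044  0.045] [ 0.649 -0.04   0.045]
[ 0.454 -0.181  0.045] [ 0.464 -0.193  0.045]
[ 0.451 -0.068  0.045] [ 0.459 -0.085  0.045]
```

{"method": "jog_arm", "body": {
  "deltas": [
    {"slide":[-4,0,0],"dr":[0,0,7],"gripper":0},
    {"slide":[-8,0,0],"dr":[0,0,14],"gripper":0},
    {"slide":[-12,0,0],"dr":[0,0,21],"gripper":0},
    {"slide":[-16,0,0],"dr":[0,0,28],"gripper":0},
    {"slide":[-20,0,0],"dr":[0,0,35],"gripper":0},
    {"slide":[-24,-0.7,0.3],"dr":[0,0,42],"gripper":0},
    {"slide":[-25.5,-0.7,0.3],"dr":[0,0,44.2],"gripper":0},
    {"slide":[-25.5,-0.7,0.3],"dr":[0,0,44.2],"gripper":0}
  ]
}}

```text
t: 9.6
eef_pos: [0.6385, -0.1525, 0.1655]
tool_rot: [-0.001, 0.925, 0.381, -0.002]
wrist_force: [-0.3, 0.0, -2.1]
width: 0.0632
```

{"method": "jog_arm", "body": {
  "deltas": [
    {"slide":[-4,2,0],"dr":[0,0,7],"gripper":0},
    {"slide":[-8,4,0],"dr":[0,0,14],"gripper":0},
    {"slide":[-12,6,0],"dr":[0,0,21],"gripper":0},
    {"slide":[-16,8,0],"dr":[0,0,28],"gripper":0},
    {"slide":[-19,9.5,0],"dr":[0,0,35],"gripper":0},
    {"slide":[-20.1,10.2,0],"dr":[0,0,41],"gripper":0},
    {"slide":[-20.1,10.2,0],"dr":[0,0,41],"gripper":0},
    {"slide":[-20.1,10.2,0],"dr":[0,0,41],"gripper":0}
  ]
}}

```text
t: 10.4
eef_pos: [0.5703, -0.3628, 0.1673]
tool_rot: [-0.001, 0.999, 0.037, -0.0]
wrist_force: [0.4, -0.5, -1.9]
width: 0.0633
```

```bash
python3 mv.py "0.571 -0.364 0.0195 4"
python3 - <<'E'
from h import *
a=get_image("top");cv2.imwrite("pics/drip1.png",cv2.resize(a[130:240,290:420,::-1],None,fx=4,fy=4,interpolation=cv2.INTER_CUBIC))
E
```

```text
t 10.4 at [ 0.5703 -0.3628  0.1673  4.267 ] F [ 0.4 -0.5 -1.9] w 0.0633 q [-9.000e-04  9.993e-01  3.720e-02 -4.000e-04] j [-0.62  0.3   1.11  0.    1.73  0.88]
0.571 -0.364 0.0195 4 -> slide [0.07, 0.12, 14.78] drz 0.3 from prev mm 148
```

View pics/drip1.png

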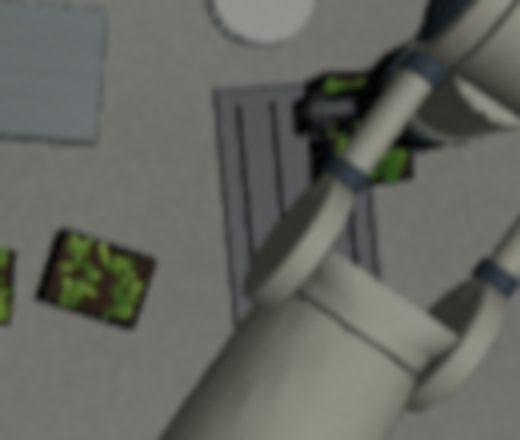

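Seen from above, the held tray sits right of the drip tray because of its height, which agrees with the arm pose. Lowering it.

{"method": "jog_arm", "body": {
  "deltas": [
    {"slide":[0.1,0.1,4],"dr":[0,0,0.3],"gripper":0},
    {"slide":[0.1,0.1,8],"dr":[0,0,0.3],"gripper":0},
    {"slide":[0.1,0.1,11.5],"dr":[0,0,0.3],"gripper":0},
    {"slide":[0.1,0.1,13.5],"dr":[0,0,0.3],"gripper":0},
    {"slide":[0.1,0.1,14.5],"dr":[0,0,0.3],"gripper":0},
    {"slide":[0.1,0.1,14.8],"dr":[0,0,0.3],"gripper":0},
    {"slide":[0.1,0.1,14.8],"dr":[0,0,0.3],"gripper":0}
  ]
}}

```text
t: 11.15
eef_pos: [0.5716, -0.365, 0.0214]
tool_rot: [0.0, 0.999, 0.033, 0.001]
wrist_force: [0.2, 0.3, -1.7]
width: 0.0634
```

{"method": "jog_arm", "body": {
  "deltas": [
    {"slide":[0,0,0],"dr":[0,0,0],"gripper":1},
    {"slide":[0,0,0],"dr":[0,0,0],"gripper":1},
    {"slide":[0,0,0],"dr":[0,0,0],"gripper":1},
    {"slide":[0,0,-2],"dr":[0,0,0],"gripper":1},
    {"slide":[0,0,-6],"dr":[0,0,0],"gripper":1},
    {"slide":[0,0,-11],"dr":[0,0,0],"gripper":1},
    {"slide":[0,0,-16],"dr":[0,0,0],"gripper":1},
    {"slide":[0,0,-16],"dr":[0,0,0],"gripper":1}
  ]
}}

```text
t: 11.95
eef_pos: [0.5732, -0.3673, 0.1923]
tool_rot: [0.005, 0.999, 0.032, 0.007]
wrist_force: [0.1, -1.4, 0.8]
width: 0.0853
```

```bash
python3 mv.py "0.645 -0.2 0.18 40" "0.6505 -0.0436 0.18 94" "+0.6505 -0.0436 0.032 94";python3 - <<'E'
from h import *
for P,Q,mt,ms in trays():print(P.round(3),Q.round(3))
E
```

```text
t 11.95 at [ 0.5732 -0.3673  0.1923  3.6833] F [ 0.1 -1.4  0.8] w 0.0853 q [0.0053 0.9994 0.0321 0.0069] j [-0.62  0.29  1.07 -0.    1.76  0.89]
0.645 -0.2 0.18 40 -> slide [8.24, -16.24, 1.23] drz -36.3 from prev mm 183
0.6505 -0.0436 0.18 94 -> slide [10.47, -11.63, -0.0] drz -54.0 from prev mm 156
0.6505 -0.0436 0.032 94 -> slide [10.47, -11.63, 14.8] drz -54.0 from prev mm 148
[ 0.653 -0.044  0.045] [ 0.649 -0.04   0.045]
[ 0.451 -0.068  0.045] [ 0.459 -0.085  0.045]
[0.444 0.177 0.045] [0.453 0.161 0.045]
[0.431 0.055 0.045] [0.442 0.041 0.045]
```

{"method": "jog_arm", "body": {
  "deltas": [
    {"slide":[2,-4,0],"dr":[0,0,-8],"gripper":1},
    {"slide":[4,-8,0],"dr":[0,0,-16],"gripper":1},
    {"slide":[6,-12,0],"dr":[0,0,-24],"gripper":1},
    {"slide":[8.4,-15.9,0],"dr":[0,0,-32],"gripper":1},
    {"slide":[8.4,-15.9,0],"dr":[0,0,-36],"gripper":1}
  ]
}}

```text
t: 12.55
eef_pos: [0.6458, -0.1953, 0.1776]
tool_rot: [-0.002, 0.939, 0.345, -0.001]
wrist_force: [-0.3, -0.7, 0.6]
width: 0.0854
```

{"method": "jog_arm", "body": {
  "deltas": [
    {"slide":[2,-2,0],"dr":[0,0,-8],"gripper":1},
    {"slide":[4,-4,0],"dr":[0,0,-16],"gripper":1},
    {"slide":[6,-6,0],"dr":[0,0,-24],"gripper":1},
    {"slide":[8,-9,0],"dr":[0,0,-32],"gripper":1},
    {"slide":[10.5,-11.6,0],"dr":[0,0,-40],"gripper":1},
    {"slide":[10.5,-11.6,0],"dr":[0,0,-48],"gripper":1},
    {"slide":[10.5,-11.6,0],"dr":[0,0,-54],"gripper":1},
    {"slide":[10.5,-11.6,0],"dr":[0,0,-54],"gripper":1}
  ]
}}

```text
t: 13.35
eef_pos: [0.6504, -0.0445, 0.178]
tool_rot: [-0.001, 0.683, 0.73, -0.001]
wrist_force: [0.1, -1.0, -0.2]
width: 0.0853
```

```bash
python3 mv.py "0.6505 -0.0436 0.034 94";python3 - <<'E'
from h import *
for P,Q,mt,ms in trays():print(P.round(3),Q.round(3))
E
```

```text
t 13.35 at [ 6.50400e-01 -4.45000e-02  1.78000e-01  9.37805e+01] F [ 0.1 -1.  -0.2] w 0.0853 q [-0.0014  0.6834  0.73   -0.001 ] j [-0.12  0.23  1.17 -0.    1.74 -0.19]
0.6505 -0.0436 0.034 94 -> slide [0.09, 0.02, 14.4] drz -0.2 from prev mm 144
[ 0.65  -0.045  0.045] [ 0.649 -0.04   0.045]
[ 0.553 -0.364  0.045] [ 0.566 -0.366  0.045]
[ 0.453 -0.183  0.045] [ 0.464 -0.193  0.045]
[0.432 0.063 0.045] [0.442 0.041 0.045]
```

{"method": "jog_arm", "body": {
  "deltas": [
    {"slide":[0,0,4],"dr":[0,0,0],"gripper":1},
    {"slide":[0,0,8],"dr":[0,0,0],"gripper":1},
    {"slide":[0,0,11],"dr":[0,0,0],"gripper":1},
    {"slide":[0,0,13.5],"dr":[0,0,0],"gripper":1},
    {"slide":[0,0,14.5],"dr":[0,0,0],"gripper":1},
    {"slide":[0,0,14.5],"dr":[0,0,0],"gripper":1}
  ]
}}

```text
t: 14.05
eef_pos: [0.6497, -0.0452, 0.0329]
tool_rot: [-0.002, 0.685, 0.729, -0.001]
wrist_force: [-0.4, -0.1, 0.1]
width: 0.0854
```

{"method": "jog_arm", "body": {
  "deltas": [
    {"slide":[0,0,0],"dr":[0,0,0],"gripper":0},
    {"slide":[0,0,0],"dr":[0,0,0],"gripper":0},
    {"slide":[0,0,0],"dr":[0,0,0],"gripper":0},
    {"slide":[0,0,0],"dr":[0,0,0],"gripper":0},
    {"slide":[0,0,0],"dr":[0,0,0],"gripper":0}
  ]
}}

```text
t: 14.55
eef_pos: [0.6526, -0.0453, 0.0382]
tool_rot: [0.002, 0.684, 0.729, 0.001]
wrist_force: [0.7, -0.7, 6.5]
width: 0.0641
```

{"method": "jog_arm", "body": {
  "deltas": [
    {"slide":[0,0,-2],"dr":[0,0,0],"gripper":0},
    {"slide":[0,0,-6],"dr":[0,0,0],"gripper":0},
    {"slide":[0,0,-10],"dr":[0,0,0],"gripper":0},
    {"slide":[0,0,-14],"dr":[0,0,0],"gripper":0},
    {"slide":[0,0,-14],"dr":[0,0,0],"gripper":0},
    {"slide":[0,0,-14],"dr":[0,0,0],"gripper":0}
  ]
}}

```text
t: 15.15
eef_pos: [0.6516, -0.045, 0.1768]
tool_rot: [0.001, 0.684, 0.73, 0.001]
wrist_force: [0.4, -0.1, -2.5]
width: 0.0636
```

```bash
python3 mv.py "0.60 -0.17 0.172 50" "0.472 -0.3704 0.172 4"
```

```text
t 15.15 at [ 6.51600e-01 -4.50000e-02  1.76800e-01  9.36913e+01] F [ 0.4 -0.1 -2.5] w 0.0636 q [0.0012 0.684  0.7295 0.0009] j [-0.12  0.23  1.18  0.    1.74 -0.19]
0.60 -0.17 0.172 50 -> slide [-12.14, -5.95, 0.48] drz 43.7 from prev mm 135
0.472 -0.3704 0.172 4 -> slide [-23.58, 3.08, -0.0] drz 46.0 from prev mm 238
```

{"method": "jog_arm", "body": {
  "deltas": [
    {"slide":[-2.5,-1,0],"dr":[0,0,7],"gripper":0},
    {"slide":[-5,-2,0],"dr":[0,0,14],"gripper":0},
    {"slide":[-7.5,-3,0],"dr":[0,0,21],"gripper":0},
    {"slide":[-10,-4,0],"dr":[0,0,28],"gripper":0},
    {"slide":[-12.1,-5,0],"dr":[0,0,35],"gripper":0},
    {"slide":[-12.1,-6,0.3],"dr":[0,0,42],"gripper":0},
    {"slide":[-12.1,-6,0.3],"dr":[0,0,43.7],"gripper":0},
    {"slide":[-12.1,-6,0.3],"dr":[0,0,43.7],"gripper":0}
  ]
}}

```text
t: 15.95
eef_pos: [0.5985, -0.1692, 0.1703]
tool_rot: [-0.001, 0.906, 0.423, -0.001]
wrist_force: [0.4, -0.9, -0.6]
width: 0.0639
```

{"method": "jog_arm", "body": {
  "deltas": [
    {"slide":[-4,0.5,0],"dr":[0,0,7],"gripper":0},
    {"slide":[-8,1,0],"dr":[0,0,14],"gripper":0},
    {"slide":[-12,1.5,0],"dr":[0,0,21],"gripper":0},
    {"slide":[-16,2,0],"dr":[0,0,28],"gripper":0},
    {"slide":[-20,2.5,0],"dr":[0,0,35],"gripper":0},
    {"slide":[-23.6,3,0],"dr":[0,0,42],"gripper":0},
    {"slide":[-23.6,3.1,0],"dr":[0,0,46],"gripper":0},
    {"slide":[-23.6,3.1,0],"dr":[0,0,46],"gripper":0}
  ]
}}

```text
t: 16.75
eef_pos: [0.4709, -0.3707, 0.1715]
tool_rot: [-0.0, 0.999, 0.035, -0.0]
wrist_force: [0.4, 0.2, -2.0]
width: 0.0639
```

{"method": "jog_arm", "body": {
  "deltas": [
    {"slide":[0,0,0],"dr":[0,0,0],"gripper":0},
    {"slide":[0,0,0],"dr":[0,0,0],"gripper":0}
  ]
}}

```text
t: 16.95
eef_pos: [0.4718, -0.3694, 0.172]
tool_rot: [-0.0, 0.999, 0.037, -0.0]
wrist_force: [-0.1, 0.2, -1.4]
width: 0.0638
```

```bash
python3 mv.py "0.472 -0.3704 0.023 4"
python3 - <<'E'
from h import *
for P,Q,mt,ms in trays():print(P.round(3),Q.round(3))
a=get_image("scene");cv2.imwrite("pics/drip2.png",cv2.resize(a[220:380,100:300,::-1],None,fx=3,fy=3,interpolation=cv2.INTER_CUBIC))
E
```

```text
t 16.95 at [ 0.4718 -0.3694  0.172   4.2269] F [-0.1  0.2 -1.4] w 0.0638 q [-2.000e-04  9.993e-01  3.690e-02 -1.000e-04] j [-0.72  0.09  1.34  0.    1.72  0.78]
0.472 -0.3704 0.023 4 -> slide [0.02, 0.11, 14.9] drz 0.2 from prev mm 149
[ 0.453 -0.181  0.045] [ 0.464 -0.194  0.045]
[ 0.451 -0.068  0.045] [ 0.458 -0.085  0.045]
[0.444 0.177 0.045] [0.453 0.161 0.045]
[0.431 0.055 0.045] [0.443 0.041 0.045]
```

View pics/drip2.png

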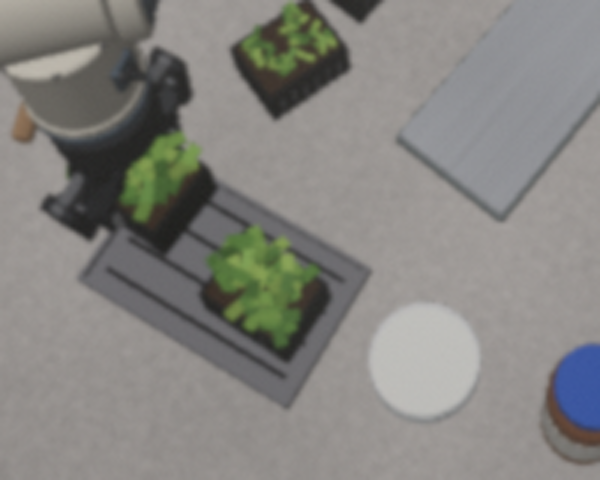

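The first finished tray stands in the drip tray at crop (265,295), clear of the free left half. Lowering the second.

{"method": "jog_arm", "body": {
  "deltas": [
    {"slide":[0,0.1,4],"dr":[0,0,0],"gripper":0},
    {"slide":[0,0.1,8],"dr":[0,0,0],"gripper":0},
    {"slide":[0,0.1,11.5],"dr":[0,0,0],"gripper":0},
    {"slide":[0,0.1,13.5],"dr":[0,0,0],"gripper":0},
    {"slide":[0,0.1,14.4],"dr":[0,0,0],"gripper":0},
    {"slide":[0,0.1,14.8],"dr":[0,0,0],"gripper":0},
    {"slide":[0,0.1,14.8],"dr":[0,0,0],"gripper":0}
  ]
}}

```text
t: 17.8
eef_pos: [0.4716, -0.3715, 0.0251]
tool_rot: [0.0, 0.999, 0.035, 0.0]
wrist_force: [0.1, 0.1, -1.4]
width: 0.064
```

{"method": "jog_arm", "body": {
  "deltas": [
    {"slide":[0,0,0],"dr":[0,0,0],"gripper":1},
    {"slide":[0,0,0],"dr":[0,0,0],"gripper":1},
    {"slide":[0,0,0],"dr":[0,0,0],"gripper":1},
    {"slide":[0,0,-2],"dr":[0,0,0],"gripper":1},
    {"slide":[0,0,-6],"dr":[0,0,0],"gripper":1},
    {"slide":[0,0,-11],"dr":[0,0,0],"gripper":1},
    {"slide":[0,0,-16],"dr":[0,0,0],"gripper":1},
    {"slide":[0,0,-16],"dr":[0,0,0],"gripper":1}
  ]
}}

```text
t: 18.6
eef_pos: [0.4735, -0.3734, 0.1953]
tool_rot: [0.006, 0.999, 0.035, 0.006]
wrist_force: [0.6, 0.2, 0.2]
width: 0.0851
```

{"method": "jog_arm", "body": {
  "deltas": [
    {"slide":[2,0,-4],"dr":[0,0,0],"gripper":1},
    {"slide":[2,-5,-7],"dr":[0,0,-8],"gripper":1},
    {"slide":[2,-10,-7],"dr":[0,0,-16],"gripper":1},
    {"slide":[2,-15,-7],"dr":[0,0,-24],"gripper":1},
    {"slide":[2,-17,-7],"dr":[0,0,-32],"gripper":1},
    {"slide":[2,-17,-7],"dr":[0,0,-40],"gripper":1},
    {"slide":[2,-17,-7],"dr":[0,0,-40],"gripper":1},
    {"slide":[2,-17,-7],"dr":[0,0,-40],"gripper":1}
  ]
}}

```text
t: 19.4
eef_pos: [0.4792, -0.2006, 0.2546]
tool_rot: [0.0, 0.928, 0.373, 0.0]
wrist_force: [-0.4, -0.6, 0.1]
width: 0.0854
```

```bash
cat > ed.py <<'E'
# plate pose: maximise image gradient across projected edges, both pictures
from h import *
import sys
def edges(poly,n):
    return [np.linspace(poly[i],poly[(i+1)%4],n)[2:-2] for i in range(4)]
def rect(b,z,p):
    c,s=np.cos(p[2]),np.sin(p[2]);o=[]
    for i,j in((-1,-1),(1,-1),(1,1),(-1,1)):
        x=b[0]+i*b[2]/2;y=b[1]+j*b[3]/2;o.append([p[0]+c*x-s*y,p[1]+s*x+c*y,z])
    return np.array(o)
def refine(shapes,p0,cams=("top","scene"),im=None):
    G={}
    for c in cams:
        g=cv2.GaussianBlur(cv2.cvtColor(get_image(c),cv2.COLOR_RGB2GRAY).astype(np.float32),(0,0),1.)
        G[c]=(np.hypot(cv2.Sobel(g,5,1,0),cv2.Sobel(g,5,0,1))).clip(0,120)
    def cost(p):
        e=0
        for c in cams:
            for b,z in shapes:
                for s in edges(rect(b,z,p),60):
                    q=proj(c,s).astype(np.float32)
                    e-=cv2.remap(G[c],q[None,:,0],q[None,:,1],cv2.INTER_LINEAR).mean()
        return e
    best=None
    for d in(.004,.002,.001):
        s=np.array(p0) if best is None else best.x
        best=minimize(cost,s,method="Nelder-Mead",options=dict(initial_simplex=np.vstack([s]+[s+v for v in np.diag([d,d,d*5])]),xatol=1e-5,fatol=1e-4))
    return best.x,best.fun
if __name__=="__main__":
    top=[((0,0,.12,.41),.02)];blk=[((0,.185,.064,.04),.07)]
    for nm,s in(("plate",top),("both",top+blk),("block",blk)):
        for cams in(("top","scene"),("top",),("scene",)):
            p,f=refine(s,[.648,.0078,-.094],cams);print(nm,cams,p[:2].round(4),np.degrees(p[2]).round(2),round(f,1))
E
python3 ed.py; python3 mv.py
python3 - <<'E'
from h import *
for P,Q,mt,ms in trays():
    print(P.round(3),Q.round(3))
a=get_image("scene");cv2.imwrite("pics/s3.png",cv2.resize(a[100:360,100:400,::-1],None,fx=2.3,fy=2.3,interpolation=cv2.INTER_CUBIC))
E
```

```text
plate ('top', 'scene') [0.6537 0.0096] -5.49 -363.8
plate ('top',) [0.6534 0.007 ] -5.41 -131.7
plate ('scene',) [0.6536 0.0098] -5.48 -234.9
both ('top', 'scene') [0.652 0.002] -4.51 -963.3
both ('top',) [0.6451 0.0087] -6.42 -471.0
both ('scene',) [0.652  0.0015] -4.73 -604.7
block ('top', 'scene') [0.649  0.0069] -5.34 -672.6
block ('top',) [0.6492 0.0082] -5.22 -348.3
block ('scene',) [0.6498 0.0035] -5.14 -358.7
[ 0.451 -0.068  0.045] [ 0.458 -0.084  0.045]
[0.444 0.176 0.045] [0.453 0.161 0.045]
[0.431 0.056 0.045] [0.441 0.041 0.045]Traceback (most recent call last):
  File "mv.py", line 4, in <module>
    if a[0]=="-c": s=np.array(a[1].split(),float);a=a[2:]
       ~^^^
IndexError: list index out of range
```

View pics/s3.png

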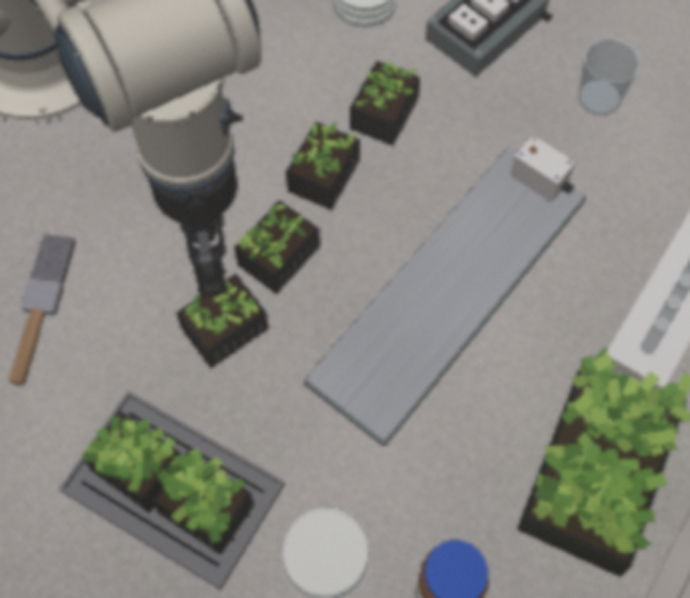

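Both finished trays stand in the drip tray (crop (130,455) and (205,500)), and the plate is clear. Now I refine the plate pose.

Run:
```python
from h import *
from ed import refine,rect
I={c:get_image(c) for c in M}
mk={}
for c in M:
    im=I[c].astype(int);bl=cv2.GaussianBlur(I[c],(0,0),.7).astype(int)
    d=(bl[...,2]-bl[...,0])           # bluish
    r=proj(c,[[.648,.008,.02]])[0].astype(int)
    m=np.zeros((384,512),np.uint8)
    q=proj(c,corners((0,0,.15,.44,0,.08),[.648,.008,-.094],0))
    cv2.fillConvexPoly(m,cv2.convexHull(q.astype(np.int32)),1)
    print(c,"plate b-r",d[r[1],r[0]],"bg",np.median(d[(m==0)]))
    d2=silhouettes("plate",c);print([(round(x["conf"],2),int(x["region"].sum())) for x in d2])
    mk[c]=max(d2,key=lambda x:x["region"].sum())["region"]
    th=(d[r[1],r[0]]+np.median(d[m==0]))/2
    pm=((d>th)&(m>0)).astype(np.uint8);pm=cv2.morphologyEx(pm,cv2.MORPH_OPEN,np.ones((3,3)));n,l,st,_=cv2.connectedComponentsWithStats(pm)
    mk[c+"b"]=(l==1+np.argmax(st[1:,4]));print(mk[c+"b"].sum())
for nm,ms in(("net",{c:mk[c] for c in M}),("blue",{c:mk[c+"b"] for c in M})):
    for cs in(("top","scene"),("top",),("scene",)):
        b=PLATE if nm=="net" else PLATE[:1]
        ig={}
        if nm=="blue":
            for c in cs:
                z=np.zeros((384,512),np.uint8);q=proj(c,corners((0,.185,.08,.06,.015,.08),[.648,.008,-.094],0));cv2.fillConvexPoly(z,cv2.convexHull(q.astype(np.int32)),1);ig[c]=z>0
        p,f,a=fit({c:ms[c] for c in cs},b,[.648,.008,-.094],0,ig);print(nm,cs,p[:2].round(4),np.degrees(p[2]).round(2),round(f),a)
# overlay
for c,(y,x,h,w) in {"top":(110,185,80,150),"scene":(150,220,160,150)}.items():
    s=5 if c=="top" else 3.7
    a=cv2.resize(I[c][y:y+h,x:x+w,::-1],None,fx=s,fy=s,interpolation=cv2.INTER_CUBIC)
    for p,col in(([.648,.0078,-.0935],(0,0,255)),):
        for b,z in(((0,0,.12,.41),.02),((0,.185,.064,.04),.07)):
            q=(proj(c,rect(b,z,p))-[x,y]+.5)*s-.5
            cv2.polylines(a,[np.round(q).astype(np.int32)],True,col,1)
    cv2.imwrite(f"pics/ov_{c}.png",a)
a=cv2.imread("pics/ov_top.png");b=cv2.imread("pics/ov_scene.png");print(a.shape,b.shape)
```

```text
scene plate b-r 6 bg -7.0
[(0.68, 6245), (0.59, 825)]
5675
top plate b-r 7 bg -5.0
[(0.9, 4179), (0.49, 1302), (0.26, 261)]
3769
net ('top', 'scene') [0.6484 0.0083] -5.36 419 10424
net ('top',) [0.647  0.0076] -5.39 119 4179
net ('scene',) [0.6498 0.0078] -5.51 253 6245
blue ('top', 'scene') [0.6489 0.01  ] -5.67 474 9444
blue ('top',) [0.6492 0.0099] -5.04 207 3769
blue ('scene',) [0.6486 0.0094] -5.35 259 5675
(400, 750, 3) (592, 555, 3)
```

View pics/ov_top.png

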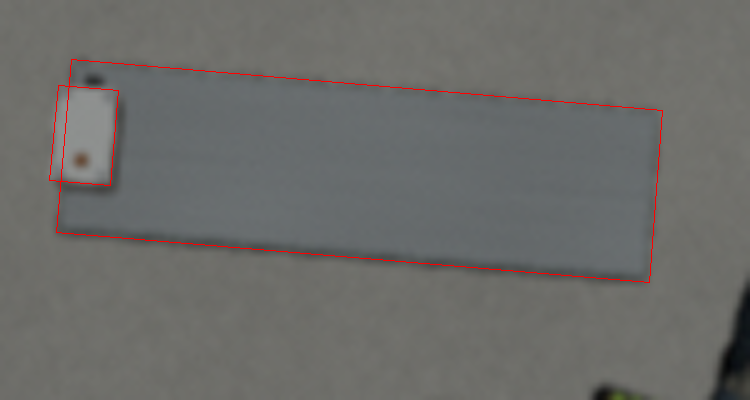

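View pics/ov_scene.png

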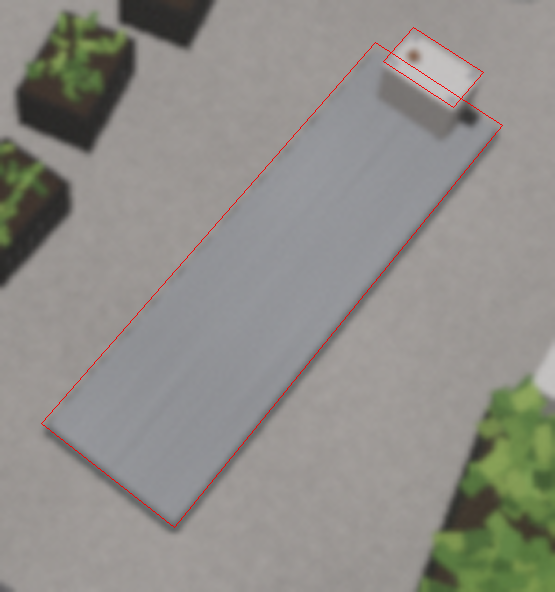

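The overlay matches the plate and block edges within about a pixel in both views, so I take the plate at (0.6485, 0.008), yaw -5.36°. First waiting tray: the one at y = -0.18.

```bash
python3 mv.py "0.4537 -0.1839 0.15 70.9" "0.4537 -0.1839 0.014 70.9" "0.4537 -0.1839 0.17 70.9" "0.60 -0.05 0.17 84.6" "0.6585 0.1145 0.17 84.6"
```

```text
t 20.35 at [ 0.4792 -0.2003  0.2543 43.994 ] F [-0.2  0.1  0.3] w 0.0855 q [0.     0.9272 0.3746 0.    ] j [-0.46 -0.12  1.4   0.    1.86  0.34]
0.4537 -0.1839 0.15 70.9 -> slide [-0.69, -2.95, 10.43] drz -26.9 from prev mm 109
0.4537 -0.1839 0.014 70.9 -> slide [0.0, 0.0, 13.6] drz -0.0 from prev mm 136
0.4537 -0.1839 0.17 70.9 -> slide [0.0, 0.0, -15.6] drz -0.0 from prev mm 156
0.60 -0.05 0.17 84.6 -> slide [17.44, 9.44, -0.0] drz -13.7 from prev mm 198
0.6585 0.1145 0.17 84.6 -> slide [16.93, 4.28, -0.0] drz -0.0 from prev mm 175
```

{"method": "jog_arm", "body": {
  "deltas": [
    {"slide":[-0.7,-3,2],"dr":[0,0,-8],"gripper":1},
    {"slide":[-0.7,-3,5],"dr":[0,0,-16],"gripper":1},
    {"slide":[-0.7,-3,8],"dr":[0,0,-24],"gripper":1},
    {"slide":[-0.7,-3,10.4],"dr":[0,0,-26.9],"gripper":1},
    {"slide":[-0.7,-3,10.4],"dr":[0,0,-26.9],"gripper":1}
  ]
}}

```text
t: 20.85
eef_pos: [0.4515, -0.1827, 0.1462]
tool_rot: [-0.003, 0.815, 0.58, -0.002]
wrist_force: [-0.0, 0.3, -0.2]
width: 0.0854
```

{"method": "jog_arm", "body": {
  "deltas": [
    {"slide":[0,0,4],"dr":[0,0,0],"gripper":1},
    {"slide":[0,0,8],"dr":[0,0,0],"gripper":1},
    {"slide":[0,0,11],"dr":[0,0,0],"gripper":1},
    {"slide":[0,0,13],"dr":[0,0,0],"gripper":1},
    {"slide":[0,0,13.6],"dr":[0,0,0],"gripper":1},
    {"slide":[0,0,13.6],"dr":[0,0,0],"gripper":1}
  ]
}}

```text
t: 21.45
eef_pos: [0.4536, -0.1838, 0.0149]
tool_rot: [-0.0, 0.815, 0.58, -0.0]
wrist_force: [-0.4, -0.7, 0.1]
width: 0.0851
```

{"method": "jog_arm", "body": {
  "deltas": [
    {"slide":[0,0,0],"dr":[0,0,0],"gripper":0},
    {"slide":[0,0,0],"dr":[0,0,0],"gripper":0},
    {"slide":[0,0,0],"dr":[0,0,0],"gripper":0},
    {"slide":[0,0,0],"dr":[0,0,0],"gripper":0},
    {"slide":[0,0,0],"dr":[0,0,0],"gripper":0}
  ]
}}

```text
t: 21.95
eef_pos: [0.4547, -0.1843, 0.0168]
tool_rot: [0.002, 0.815, 0.58, 0.001]
wrist_force: [0.1, 0.9, 6.8]
width: 0.063
```

{"method": "jog_arm", "body": {
  "deltas": [
    {"slide":[0,0,-2],"dr":[0,0,0],"gripper":0},
    {"slide":[0,0,-6],"dr":[0,0,0],"gripper":0},
    {"slide":[0,0,-10],"dr":[0,0,0],"gripper":0},
    {"slide":[0,0,-14],"dr":[0,0,0],"gripper":0},
    {"slide":[0,0,-15.6],"dr":[0,0,0],"gripper":0},
    {"slide":[0,0,-15.6],"dr":[0,0,0],"gripper":0}
  ]
}}

```text
t: 22.55
eef_pos: [0.4544, -0.1842, 0.1731]
tool_rot: [0.002, 0.815, 0.58, 0.001]
wrist_force: [-0.9, -0.3, -2.4]
width: 0.0631
```

```bash
python3 mv.py "0.60 -0.05 0.17 84.6" "0.6585 0.1145 0.17 84.6" "0.6585 0.1145 0.0375 84.6"
python3 - <<'E'
from h import *
for P,Q,mt,ms in trays():print(P.round(3),Q.round(3))
E
```

```text
t 22.55 at [ 0.4544 -0.1842  0.1731 70.8892] F [-0.9 -0.3 -2.4] w 0.0631 q [0.0024 0.8147 0.5799 0.0013] j [-0.45 -0.21  1.63  0.    1.72 -0.12]
0.60 -0.05 0.17 84.6 -> slide [17.44, 9.36, 0.31] drz -13.7 from prev mm 198
0.6585 0.1145 0.17 84.6 -> slide [16.93, 4.28, -0.0] drz -0.0 from prev mm 175
0.6585 0.1145 0.0375 84.6 -> slide [0.0, 0.0, 13.25] drz -0.0 from prev mm 132
[0.444 0.176 0.045] [0.453 0.161 0.045]
[0.431 0.055 0.045] [0.442 0.041 0.045]
```

{"method": "jog_arm", "body": {
  "deltas": [
    {"slide":[3.5,2,0],"dr":[0,0,-4],"gripper":0},
    {"slide":[7,4,0],"dr":[0,0,-8],"gripper":0},
    {"slide":[10.5,6,0],"dr":[0,0,-12],"gripper":0},
    {"slide":[14,8,0],"dr":[0,0,-13.7],"gripper":0},
    {"slide":[17.4,9.4,0],"dr":[0,0,-13.7],"gripper":0},
    {"slide":[17.4,9.4,0.2],"dr":[0,0,-13.7],"gripper":0}
  ]
}}

```text
t: 23.25
eef_pos: [0.5998, -0.0462, 0.1635]
tool_rot: [-0.003, 0.738, 0.675, -0.001]
wrist_force: [-0.9, -0.2, -1.8]
width: 0.0634
```

{"method": "jog_arm", "body": {
  "deltas": [
    {"slide":[4,1,0],"dr":[0,0,0],"gripper":0},
    {"slide":[8,2,0],"dr":[0,0,0],"gripper":0},
    {"slide":[12,3,0],"dr":[0,0,0],"gripper":0},
    {"slide":[15.5,4,0],"dr":[0,0,0],"gripper":0},
    {"slide":[16.9,4.3,0],"dr":[0,0,0],"gripper":0},
    {"slide":[16.9,4.3,0],"dr":[0,0,0],"gripper":0},
    {"slide":[16.9,4.3,0],"dr":[0,0,0],"gripper":0}
  ]
}}

```text
t: 23.95
eef_pos: [0.6571, 0.113, 0.1665]
tool_rot: [-0.0, 0.74, 0.673, -0.001]
wrist_force: [0.0, 0.1, -1.9]
width: 0.0631
```

```bash
python3 mv.py "0.6585 0.1145 0.0375 84.6"
python3 - <<'E'
from h import *
o=get_obs()
print(np.array([[.9956,-.0934],[.0934,.9956]])@(o["eef_pos"][:2]-[.6485,.008]))
E
```

```text
t 23.95 at [ 0.6571  0.113   0.1665 84.5656] F [ 0.   0.1 -1.9] w 0.0631 q [-5.000e-04  7.398e-01  6.728e-01 -1.500e-03] j [ 0.12  0.27  1.14 -0.    1.73  0.21]
0.6585 0.1145 0.0375 84.6 -> slide [0.16, 0.13, 12.9] drz -0.0 from prev mm 129
[-0.00127273  0.10534695]
```

{"method": "jog_arm", "body": {
  "deltas": [
    {"slide":[0,0.1,4],"dr":[0,0,0],"gripper":0},
    {"slide":[0,0.1,8],"dr":[0,0,0],"gripper":0},
    {"slide":[0,0.1,10.5],"dr":[0,0,0],"gripper":0},
    {"slide":[0,0.1,12],"dr":[0,0,0],"gripper":0},
    {"slide":[0,0.1,12.7],"dr":[0,0,0],"gripper":0},
    {"slide":[0,0.1,12.7],"dr":[0,0,0],"gripper":0},
    {"slide":[0,0.1,12.7],"dr":[0,0,0],"gripper":0}
  ]
}}

```text
t: 24.65
eef_pos: [0.6598, 0.1138, 0.0434]
tool_rot: [0.001, 0.74, 0.673, 0.001]
wrist_force: [0.0, -0.6, -1.9]
width: 0.0631
```

{"method": "jog_arm", "body": {
  "deltas": [
    {"slide":[0.5,0,0],"dr":[0,0,0],"gripper":0},
    {"slide":[0.9,0,0],"dr":[0,0,0],"gripper":0},
    {"slide":[1.2,0,0],"dr":[0,0,0],"gripper":0},
    {"slide":[1.2,0,0],"dr":[0,0,0],"gripper":0}
  ]
}}

```text
t: 25.05
eef_pos: [0.6601, 0.1269, 0.0416]
tool_rot: [0.0, 0.739, 0.673, 0.0]
wrist_force: [-0.0, -0.1, -1.9]
width: 0.063
```

```bash
cat > pl.py <<'E'
from h import *
def st():
    o=get_obs();q=o["tool_rot"];T=np.array([[.9956,-.0934],[.0934,.9956]])
    print("t",round(float(o["t"]),2),"plate xy mm",(1000*T@(o["eef_pos"][:2]-[.6485,.008])).round(1),"z",round(o["eef_pos"][2]*1000,1),"dpsi",round(np.degrees(2*np.arctan2(q[2],q[1]))-84.64,2),"Fplate",(T@o["wrist_force"][:2]).round(1),"Fz",round(o["wrist_force"][2],1),"w",round(o["width"]*1000,1))
st()
E
python3 pl.py
```

```text
t 25.05 plate xy mm [  0.4 119.4] z 41.6 dpsi 0.01 Fplate [-0.  -0.1] Fz -1.9 w 63.0
```

{"method": "jog_arm", "body": {
  "deltas": [
    {"slide":[0,0,0.2],"dr":[0,0,0],"gripper":0},
    {"slide":[0,0,0.4],"dr":[0,0,0],"gripper":0},
    {"slide":[0,0,0.5],"dr":[0,0,0],"gripper":0},
    {"slide":[0,0,0.5],"dr":[0,0,0],"gripper":0}
  ]
}}

```text
t: 25.45
eef_pos: [0.66, 0.1261, 0.037]
tool_rot: [0.0, 0.74, 0.673, 0.0]
wrist_force: [-2.3, 0.1, 3.2]
width: 0.063
```

{"method": "jog_arm", "body": {
  "deltas": [
    {"slide":[0.2,0,0],"dr":[0,0,0],"gripper":0},
    {"slide":[0.4,0,0],"dr":[0,0,0],"gripper":0},
    {"slide":[0.6,0,0],"dr":[0,0,0],"gripper":0},
    {"slide":[0.6,0,0],"dr":[0,0,0],"gripper":0}
  ]
}}

```text
t: 25.85
eef_pos: [0.661, 0.1306, 0.0369]
tool_rot: [0.001, 0.74, 0.673, -0.0]
wrist_force: [-1.2, -6.4, 4.7]
width: 0.063
```

```bash
python3 pl.py
```

```text
t 25.85 plate xy mm [  1.  123.3] z 36.9 dpsi -0.09 Fplate [-0.6 -6.5] Fz 4.7 w 63.0
```

{"method": "jog_arm", "body": {
  "deltas": [
    {"slide":[0.2,-0.1,0],"dr":[0,0,0],"gripper":0},
    {"slide":[0.4,-0.1,0],"dr":[0,0,0],"gripper":0},
    {"slide":[0.4,-0.1,0],"dr":[0,0,0],"gripper":0},
    {"slide":[0.4,-0.1,0],"dr":[0,0,0],"gripper":0}
  ]
}}

```text
t: 26.25
eef_pos: [0.6609, 0.1306, 0.037]
tool_rot: [0.003, 0.741, 0.672, -0.002]
wrist_force: [-0.5, -19.0, 4.5]
width: 0.0629
```

```bash
python3 pl.py
```

```text
t 26.25 plate xy mm [  0.9 123.2] z 37.0 dpsi -0.23 Fplate [  1.3 -19. ] Fz 4.5 w 62.9
```

The tray stopped at plate y = 123.2 mm, where 123 is expected for flush, with 19 N of contact force. Easing off and releasing.

{"method": "jog_arm", "body": {
  "deltas": [
    {"slide":[-0.5,0,0],"dr":[0,0,0],"gripper":0},
    {"slide":[-0.5,0,0],"dr":[0,0,0],"gripper":0.9},
    {"slide":[-0.5,0,0],"dr":[0,0,0],"gripper":1},
    {"slide":[-0.5,0,0],"dr":[0,0,0],"gripper":1},
    {"slide":[-0.5,0,-2],"dr":[0,0,0],"gripper":1},
    {"slide":[-0.5,0,-6],"dr":[0,0,0],"gripper":1},
    {"slide":[-0.5,0,-11],"dr":[0,0,0],"gripper":1},
    {"slide":[-0.5,0,-15],"dr":[0,0,0],"gripper":1}
  ]
}}

```text
t: 27.05
eef_pos: [0.6593, 0.1319, 0.1888]
tool_rot: [0.0, 0.739, 0.673, 0.001]
wrist_force: [0.1, 0.2, 1.0]
width: 0.0855
```

{"method": "jog_arm", "body": {
  "deltas": [
    {"slide":[-3,-4,0],"dr":[0,0,0],"gripper":1},
    {"slide":[-6,-8,0],"dr":[0,0,0],"gripper":1},
    {"slide":[-9,-12,0],"dr":[0,0,0],"gripper":1},
    {"slide":[-12,-15,0],"dr":[0,0,0],"gripper":1},
    {"slide":[-15,-15,0],"dr":[0,0,0],"gripper":1},
    {"slide":[-18,-17,0],"dr":[0,0,0],"gripper":1},
    {"slide":[-18,-17,0],"dr":[0,0,0],"gripper":1},
    {"slide":[-18,-17,0],"dr":[0,0,0],"gripper":1}
  ]
}}

```text
t: 27.85
eef_pos: [0.4731, -0.032, 0.1864]
tool_rot: [0.0, 0.74, 0.673, 0.0]
wrist_force: [0.0, -0.0, -0.1]
width: 0.0853
```

```bash
python3 mv.py "0.4502 -0.0696 0.014 86"
python3 - <<'E'
from h import *
for P,Q,mt,ms in trays():print(P.round(3),Q.round(3))
from ed import rect
a=get_image("scene");y,x,h,w=140,270,70,90;s=8
b=cv2.resize(a[y:y+h,x:x+w,::-1],None,fx=s,fy=s,interpolation=cv2.INTER_CUBIC)
cv2.imwrite("pics/blk.png",b)
E
```

```text
t 27.85 at [ 4.73100e-01 -3.20000e-02  1.86400e-01  8.45493e+01] F [ 0.  -0.  -0.1] w 0.0853 q [1.000e-04 7.399e-01 6.727e-01 4.000e-04] j [-0.14 -0.26  1.64  0.    1.76 -0.04]
0.4502 -0.0696 0.014 86 -> slide [-3.96, -1.92, 17.24] drz -1.5 from prev mm 178
[0.661 0.13  0.045] [0.662 0.123 0.045]
```

View pics/blk.png

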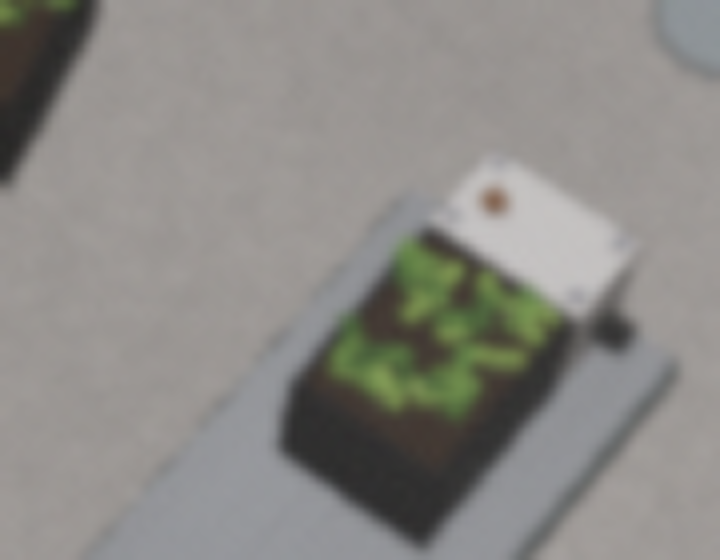

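```bash
cat > prof.py <<'E'
from h import *
def rectify(c,z=.07,x=np.arange(-.05,.0501,.0005),y=np.arange(-.2,.2101,.0005)):
    im=cv2.cvtColor(get_image(c),cv2.COLOR_RGB2GRAY)
    X,Y=np.meshgrid(x,y);a=np.radians(-5.36)
    P=np.c_[(.6485+np.cos(a)*X-np.sin(a)*Y).ravel(),(.008+np.sin(a)*X+np.cos(a)*Y).ravel(),np.full(X.size,z)]
    q=proj(c,P).astype(np.float32).reshape(*X.shape,2)
    return x,y,cv2.remap(im,q[...,0],q[...,1],cv2.INTER_CUBIC).astype(float)
def xedges(c,y0,y1):
    x,y,I=rectify(c);p=I[(y>=y0)&(y<=y1)].mean(0);g=np.gradient(p)
    L=(x<-.02)&(x>-.045);R=(x>.02)&(x<.045)
    i=np.where(L)[0][np.argmax(np.abs(g[L]))];j=np.where(R)[0][np.argmax(np.abs(g[R]))]
    return 1000*x[i],1000*x[j]
if __name__=="__main__":
    for c in M:
        print(c,"block",xedges(c,.172,.198),"tray",[tuple(np.round(xedges(c,a,a+.02),1)) for a in(.085,.11,.135)])
E
python3 prof.py
```

```text
scene block (np.float64(-29.999999999999986), np.float64(33.00000000000007)) tray [(np.float64(-30.5), np.float64(42.0)), (np.float64(-30.0), np.float64(41.5)), (np.float64(-31.0), np.float64(41.0))]
top block (np.float64(-31.999999999999986), np.float64(32.00000000000007)) tray [(np.float64(-37.5), np.float64(32.0)), (np.float64(-36.5), np.float64(33.0)), (np.float64(-38.0), np.float64(32.0))]
```

The offset against the block is at most 0.5 mm in both views, so the first tray is flush and in line. Checking the remaining waiting trays before the next pick.

Run:
```python
from h import *
for c in M:
    get_image(c)
    for n in("tray_a_center","tray_b_center","tray_c_center","tray_d_center"):
        print(c,n,[(round(d["conf"],2),np.round(d["box"],0).astype(int).tolist(),ray(c,d["box"][:2],.04)[:2].round(3).tolist()) for d in look_for(n,c) if d["conf"]>.2])
    print([ (ce.round(),m.sum(),ray(c,ce,.045)[:2].round(3)) for ce,m in traymasks(c)])
```

```text
scene tray_a_center [(0.87, [324, 188, 36, 41], [0.662, 0.132]), (0.43, [238, 177, 29, 31], [0.44, 0.028])]
scene tray_b_center [(0.7, [222, 206, 36, 42], [0.459, -0.073]), (0.23, [259, 98, 23, 29], [0.335, 0.299])]
scene tray_c_center [(0.89, [267, 145, 38, 36], [0.45, 0.165])]
scene tray_d_center [(0.72, [237, 176, 26, 29], [0.439, 0.028])]
[(array([17.,  6.]), np.int64(369), array([-0.602,  0.169])), (array([ 8., 80.]), np.int64(585), array([-0.367, -0.086])), (array([322., 189.]), np.int64(671), array([0.662, 0.123])), (array([220., 209.]), np.int64(669), array([ 0.461, -0.086])), (array([ 41., 367.]), np.int64(419), array([ 0.355, -0.647]))]
top tray_a_center [(0.58, [223, 140, 27, 24], [0.659, 0.123])]
top tray_b_center [(0.59, [256, 145, 118, 40], [0.641, 0.01])]
top tray_c_center [(0.96, [208, 204, 28, 22], [0.443, 0.173])]
top tray_d_center [(0.55, [240, 208, 16, 19], [0.427, 0.067])]
[(array([496., 136.]), np.int64(964), array([ 0.663, -0.812])), (array([220., 139.]), np.int64(508), array([0.661, 0.13 ])), (array([368., 179.]), np.int64(1257), array([ 0.52 , -0.366])), (array([243., 201.]), np.int64(457), array([0.451, 0.056])), (array([148., 192.]), np.int64(438), array([0.483, 0.373])), (array([207., 203.]), np.int64(462), array([0.444, 0.176])), (array([445., 241.]), np.int64(461), array([ 0.306, -0.625])), (array([274., 258.]), np.int64(376), array([ 0.26 , -0.045])), (array([199., 359.]), np.int64(719), array([-0.069,  0.206]))]
```

{"method": "jog_arm", "body": {
  "deltas": [
    {"slide":[-3.9,-1.9,0],"dr":[0,0,-1.5],"gripper":1},
    {"slide":[-3.9,-1.9,4],"dr":[0,0,-1.5],"gripper":1},
    {"slide":[-3.9,-1.9,8],"dr":[0,0,-1.5],"gripper":1},
    {"slide":[-3.9,-1.9,12],"dr":[0,0,-1.5],"gripper":1},
    {"slide":[-3.9,-1.9,15],"dr":[0,0,-1.5],"gripper":1},
    {"slide":[-3.9,-1.9,17],"dr":[0,0,-1.5],"gripper":1},
    {"slide":[-3.9,-1.9,17.2],"dr":[0,0,-1.5],"gripper":1},
    {"slide":[-3.9,-1.9,17.2],"dr":[0,0,-1.5],"gripper":1}
  ]
}}

```text
t: 29.8
eef_pos: [0.4505, -0.0691, 0.0144]
tool_rot: [-0.0, 0.731, 0.683, -0.0]
wrist_force: [-0.6, -0.2, 0.8]
width: 0.0853
```

{"method": "jog_arm", "body": {
  "deltas": [
    {"slide":[0,0,0],"dr":[0,0,0],"gripper":0},
    {"slide":[0,0,0],"dr":[0,0,0],"gripper":0},
    {"slide":[0,0,0],"dr":[0,0,0],"gripper":0},
    {"slide":[0,0,0],"dr":[0,0,0],"gripper":0},
    {"slide":[0,0,0],"dr":[0,0,0],"gripper":0}
  ]
}}

```text
t: 30.3
eef_pos: [0.452, -0.0694, 0.0165]
tool_rot: [0.002, 0.731, 0.683, 0.001]
wrist_force: [-0.4, 0.3, 7.2]
width: 0.0628
```

{"method": "jog_arm", "body": {
  "deltas": [
    {"slide":[0,0,-2],"dr":[0,0,0],"gripper":0},
    {"slide":[0,0,-6],"dr":[0,0,0],"gripper":0},
    {"slide":[0,0,-10],"dr":[0,0,0],"gripper":0},
    {"slide":[0,0,-13],"dr":[0,0,0],"gripper":0},
    {"slide":[0,0,-13],"dr":[0,0,0],"gripper":0},
    {"slide":[0,0,-13],"dr":[0,0,0],"gripper":0}
  ]
}}

```text
t: 30.9
eef_pos: [0.4507, -0.0691, 0.1442]
tool_rot: [0.0, 0.731, 0.683, 0.0]
wrist_force: [-0.3, 0.2, -3.4]
width: 0.063
```

```bash
python3 mv.py "0.60 -0.05 0.145 84.6" "0.6503 0.0253 0.145 84.6" "0.6503 0.0253 0.044 84.6"
```

```text
t 30.9 at [ 4.50700e-01 -6.91000e-02  1.44200e-01  8.60985e+01] F [-0.3  0.2 -3.4] w 0.063 q [3.000e-04 7.308e-01 6.826e-01 2.000e-04] j [-0.23 -0.3   1.75  0.    1.69 -0.16]
0.60 -0.05 0.145 84.6 -> slide [2.92, 14.76, -0.08] drz 1.5 from prev mm 150
0.6503 0.0253 0.145 84.6 -> slide [7.97, 4.3, -0.0] drz -0.0 from prev mm 91
0.6503 0.0253 0.044 84.6 -> slide [0.0, 0.0, 10.1] drz -0.0 from prev mm 101
```

{"method": "jog_arm", "body": {
  "deltas": [
    {"slide":[1,4,0],"dr":[0,0,1.5],"gripper":0},
    {"slide":[2,8,0],"dr":[0,0,1.5],"gripper":0},
    {"slide":[2.9,12,0],"dr":[0,0,1.5],"gripper":0},
    {"slide":[2.9,14.8,0],"dr":[0,0,1.5],"gripper":0},
    {"slide":[2.9,14.8,0],"dr":[0,0,1.5],"gripper":0}
  ]
}}

```text
t: 31.4
eef_pos: [0.6011, -0.0499, 0.139]
tool_rot: [-0.003, 0.739, 0.673, -0.002]
wrist_force: [-0.6, 0.1, -3.4]
width: 0.0631
```

{"method": "jog_arm", "body": {
  "deltas": [
    {"slide":[4,2.2,0],"dr":[0,0,0],"gripper":0},
    {"slide":[8,4.3,0],"dr":[0,0,0],"gripper":0},
    {"slide":[8,4.3,0],"dr":[0,0,0],"gripper":0},
    {"slide":[8,4.3,3],"dr":[0,0,0],"gripper":0},
    {"slide":[8,4.3,6],"dr":[0,0,0],"gripper":0},
    {"slide":[8,4.3,8.5],"dr":[0,0,0],"gripper":0},
    {"slide":[8,4.3,10],"dr":[0,0,0],"gripper":0},
    {"slide":[8,4.3,10],"dr":[0,0,0],"gripper":0}
  ]
}}

```text
t: 32.2
eef_pos: [0.6476, 0.0251, 0.0399]
tool_rot: [-0.003, 0.74, 0.673, -0.003]
wrist_force: [-0.4, -0.4, -3.3]
width: 0.063
```

{"method": "jog_arm", "body": {
  "deltas": [
    {"slide":[0,0,0],"dr":[0,0,0],"gripper":0},
    {"slide":[0,0,0],"dr":[0,0,0],"gripper":0}
  ]
}}

```text
t: 32.4
eef_pos: [0.6515, 0.0252, 0.0465]
tool_rot: [0.001, 0.74, 0.673, 0.001]
wrist_force: [0.8, 0.1, -1.8]
width: 0.0632
```

```bash
python3 pl.py
```

```text
t 32.4 plate xy mm [ 1.4 17.4] z 46.5 dpsi -0.05 Fplate [0.8 0.2] Fz -1.8 w 63.2
```

{"method": "jog_arm", "body": {
  "deltas": [
    {"slide":[0.4,0,0.4],"dr":[0,0,0],"gripper":0},
    {"slide":[0.8,0,0.7],"dr":[0,0,0],"gripper":0},
    {"slide":[1.2,-0.1,0.9],"dr":[0,0,0],"gripper":0},
    {"slide":[1.4,-0.1,1],"dr":[0,0,0],"gripper":0},
    {"slide":[1.4,-0.1,1],"dr":[0,0,0],"gripper":0}
  ]
}}

```text
t: 32.9
eef_pos: [0.652, 0.0391, 0.0366]
tool_rot: [0.002, 0.74, 0.673, 0.001]
wrist_force: [-1.8, -2.6, 4.9]
width: 0.0632
```

```bash
python3 pl.py
```

```text
t 32.9 plate xy mm [ 0.6 31.3] z 36.6 dpsi -0.04 Fplate [-1.5 -2.7] Fz 4.9 w 63.2
```

{"method": "jog_arm", "body": {
  "deltas": [
    {"slide":[0.3,0,0],"dr":[0,0,0],"gripper":0},
    {"slide":[0.6,0,0],"dr":[0,0,0],"gripper":0},
    {"slide":[0.9,0,0],"dr":[0,0,0],"gripper":0},
    {"slide":[1.2,0,0],"dr":[0,0,0],"gripper":0},
    {"slide":[1.2,0,0],"dr":[0,0,0],"gripper":0}
  ]
}}

```text
t: 33.4
eef_pos: [0.653, 0.0473, 0.0366]
tool_rot: [0.004, 0.74, 0.672, -0.001]
wrist_force: [-1.9, -14.5, 6.6]
width: 0.063
```

```bash
python3 pl.py
```

```text
t 33.4 plate xy mm [ 0.8 39.6] z 36.6 dpsi -0.13 Fplate [ -0.5 -14.6] Fz 6.6 w 63.0
```

{"method": "jog_arm", "body": {
  "deltas": [
    {"slide":[-0.4,0,0],"dr":[0,0,0],"gripper":0},
    {"slide":[-0.4,0,0],"dr":[0,0,0],"gripper":0.9},
    {"slide":[-0.4,0,0],"dr":[0,0,0],"gripper":1},
    {"slide":[-0.4,0,0],"dr":[0,0,0],"gripper":1},
    {"slide":[-0.4,0,-2],"dr":[0,0,0],"gripper":1},
    {"slide":[-0.4,0,-6],"dr":[0,0,0],"gripper":1},
    {"slide":[-0.4,0,-11],"dr":[0,0,0],"gripper":1},
    {"slide":[-0.4,0,-14],"dr":[0,0,0],"gripper":1}
  ]
}}

```text
t: 34.2
eef_pos: [0.6524, 0.0478, 0.1786]
tool_rot: [0.001, 0.739, 0.673, 0.002]
wrist_force: [1.0, 0.6, 0.6]
width: 0.0855
```

{"method": "jog_arm", "body": {
  "deltas": [
    {"slide":[0,-4,0],"dr":[0,0,0],"gripper":1},
    {"slide":[0,-8,0],"dr":[0,0,-4],"gripper":1},
    {"slide":[0,-12,0],"dr":[0,0,-8],"gripper":1},
    {"slide":[0,-16,0],"dr":[0,0,-12],"gripper":1},
    {"slide":[0,-18,0],"dr":[0,0,-16],"gripper":1},
    {"slide":[0,-18,0],"dr":[0,0,-16.7],"gripper":1},
    {"slide":[0,-18,0],"dr":[0,0,-16.7],"gripper":1},
    {"slide":[0,-18,0],"dr":[0,0,-16.7],"gripper":1}
  ]
}}

```text
t: 35.0
eef_pos: [0.4732, 0.0643, 0.1742]
tool_rot: [0.0, 0.635, 0.773, 0.0]
wrist_force: [0.5, -0.7, -0.3]
width: 0.0854
```

```bash
python3 mv.py "0.4307 0.0547 0.014 101.3"
python3 - <<'E'
from h import *
for c in M:
    get_image(c)
    for n in("tray_c_center","tray_d_center"):
        print(c,n,[(round(d["conf"],2),np.round(d["box"],0).astype(int).tolist(),ray(c,d["box"][:2],.04)[:2].round(3).tolist()) for d in look_for(n,c) if d["conf"]>.3])
    print([ (ce.round(),m.sum(),ray(c,ce,.045)[:2].round(3)) for ce,m in traymasks(c)])
import prof
for c in M:print(c,[tuple(np.round(prof.xedges(c,a,a+.02),1).tolist()) for a in(.0,.03,.055,.085,.11,.135)])
E
```

```text
t 35.0 at [4.732000e-01 6.430000e-02 1.742000e-01 1.012284e+02] F [ 0.5 -0.7 -0.3] w 0.0854 q [0.     0.6345 0.7729 0.    ] j [ 0.06 -0.25  1.65 -0.    1.74 -0.13]
0.4307 0.0547 0.014 101.3 -> slide [-0.12, -4.36, 16.02] drz -0.1 from prev mm 166
scene tray_c_center [(0.92, [265, 149, 30, 27], [0.453, 0.151])]
scene tray_d_center [(0.84, [240, 171, 36, 35], [0.435, 0.047])]
[(array([17.,  6.]), np.int64(370), array([-0.602,  0.169])), (array([239.,  76.]), np.int64(380), array([0.236, 0.336])), (array([ 9., 80.]), np.int64(590), array([-0.366, -0.086])), (array([258., 133.]), np.int64(1385), array([0.406, 0.185])), (array([240., 173.]), np.int64(637), array([0.442, 0.041])), (array([313., 200.]), np.int64(1345), array([0.658, 0.079])), (array([ 41., 367.]), np.int64(423), array([ 0.355, -0.647]))]
top tray_c_center [(0.76, [202, 205, 15, 20], [0.438, 0.194])]
top tray_d_center [(0.43, [243, 213, 25, 14], [0.41, 0.056])]
[(array([496., 136.]), np.int64(965), array([ 0.664, -0.812])), (array([233., 140.]), np.int64(1013), array([0.658, 0.09 ])), (array([369., 177.]), np.int64(1294), array([ 0.526, -0.371])), (array([148., 192.]), np.int64(436), array([0.483, 0.374])), (array([445., 241.]), np.int64(464), array([ 0.306, -0.625])), (array([241., 260.]), np.int64(310), array([0.255, 0.066])), (array([204., 366.]), np.int64(637), array([-0.094,  0.192]))]
scene [(-31.5, 42.0), (-30.5, 42.5), (-30.0, 42.0), (-30.5, 42.0), (-29.5, 42.0), (-30.5, 41.0)]
top [(-37.0, 33.0), (-36.5, 31.0), (-35.5, 32.0), (-37.5, 32.0), (-36.5, 33.5), (-38.0, 32.5)]
```

{"method": "jog_arm", "body": {
  "deltas": [
    {"slide":[-0.1,-4.4,0],"dr":[0,0,0],"gripper":1},
    {"slide":[-0.1,-4.4,3],"dr":[0,0,0],"gripper":1},
    {"slide":[-0.1,-4.4,7],"dr":[0,0,0],"gripper":1},
    {"slide":[-0.1,-4.4,11],"dr":[0,0,0],"gripper":1},
    {"slide":[-0.1,-4.4,14],"dr":[0,0,0],"gripper":1},
    {"slide":[-0.1,-4.4,16],"dr":[0,0,0],"gripper":1},
    {"slide":[-0.1,-4.4,16],"dr":[0,0,0],"gripper":1},
    {"slide":[-0.1,-4.4,16],"dr":[0,0,0],"gripper":1}
  ]
}}

```text
t: 36.8
eef_pos: [0.4296, 0.0547, 0.0148]
tool_rot: [-0.0, 0.634, 0.773, -0.0]
wrist_force: [0.4, 0.4, 1.0]
width: 0.0858
```

{"method": "jog_arm", "body": {
  "deltas": [
    {"slide":[0,0,0],"dr":[0,0,0],"gripper":0},
    {"slide":[0,0,0],"dr":[0,0,0],"gripper":0},
    {"slide":[0,0,0],"dr":[0,0,0],"gripper":0},
    {"slide":[0,0,0],"dr":[0,0,0],"gripper":0},
    {"slide":[0,0,0],"dr":[0,0,0],"gripper":0}
  ]
}}

```text
t: 37.3
eef_pos: [0.4312, 0.0548, 0.0168]
tool_rot: [0.002, 0.634, 0.773, 0.001]
wrist_force: [1.1, 0.3, 6.4]
width: 0.0633
```

{"method": "jog_arm", "body": {
  "deltas": [
    {"slide":[0,0,-2],"dr":[0,0,0],"gripper":0},
    {"slide":[0,0,-6],"dr":[0,0,0],"gripper":0},
    {"slide":[0,0,-10],"dr":[0,0,0],"gripper":0},
    {"slide":[0,0,-14],"dr":[0,0,0],"gripper":0},
    {"slide":[0,0,-14],"dr":[0,0,0],"gripper":0},
    {"slide":[0,0,-14],"dr":[0,0,0],"gripper":0},
    {"slide":[0,0,-14],"dr":[0,0,0],"gripper":0}
  ]
}}

```text
t: 38.0
eef_pos: [0.4289, 0.0547, 0.1528]
tool_rot: [-0.001, 0.634, 0.773, -0.001]
wrist_force: [0.3, -0.3, -2.5]
width: 0.0636
```

```bash
python3 mv.py "0.55 -0.03 0.155 84.6" "0.6422 -0.0587 0.155 84.6" "0.6422 -0.0587 0.044 84.6"
```

```text
t 38.0 at [4.289000e-01 5.470000e-02 1.528000e-01 1.012952e+02] F [ 0.3 -0.3 -2.5] w 0.0636 q [-8.000e-04  6.341e-01  7.733e-01 -7.000e-04] j [ 0.05 -0.37  1.79  0.    1.73 -0.15]
0.55 -0.03 0.155 84.6 -> slide [-10.68, 10.22, -0.22] drz 16.7 from prev mm 148
0.6422 -0.0587 0.155 84.6 -> slide [-1.99, 9.45, -0.0] drz -0.0 from prev mm 97
0.6422 -0.0587 0.044 84.6 -> slide [0.0, 0.0, 11.1] drz -0.0 from prev mm 111
```

{"method": "jog_arm", "body": {
  "deltas": [
    {"slide":[-3,3,0],"dr":[0,0,6],"gripper":0},
    {"slide":[-6,6,0],"dr":[0,0,12],"gripper":0},
    {"slide":[-9,8.5,0],"dr":[0,0,16.7],"gripper":0},
    {"slide":[-10.7,10.2,0],"dr":[0,0,16.7],"gripper":0},
    {"slide":[-10.7,10.2,0],"dr":[0,0,16.7],"gripper":0}
  ]
}}

```text
t: 38.5
eef_pos: [0.5509, -0.032, 0.1508]
tool_rot: [-0.002, 0.74, 0.672, -0.002]
wrist_force: [-1.2, 0.2, -3.2]
width: 0.0631
```

{"method": "jog_arm", "body": {
  "deltas": [
    {"slide":[-1,4.5,0],"dr":[0,0,0],"gripper":0},
    {"slide":[-2,9.4,0],"dr":[0,0,0],"gripper":0},
    {"slide":[-2,9.4,0],"dr":[0,0,0],"gripper":0},
    {"slide":[-2,9.4,3],"dr":[0,0,0],"gripper":0},
    {"slide":[-2,9.4,6],"dr":[0,0,0],"gripper":0},
    {"slide":[-2,9.4,9],"dr":[0,0,0],"gripper":0},
    {"slide":[-2,9.4,10.5],"dr":[0,0,0],"gripper":0},
    {"slide":[-2,9.4,10.5],"dr":[0,0,0],"gripper":0}
  ]
}}

```text
t: 39.3
eef_pos: [0.6394, -0.0581, 0.0453]
tool_rot: [-0.003, 0.739, 0.673, -0.002]
wrist_force: [-0.6, 0.8, -1.4]
width: 0.0636
```

{"method": "jog_arm", "body": {
  "deltas": [
    {"slide":[0,0,0],"dr":[0,0,0],"gripper":0},
    {"slide":[0,0,0],"dr":[0,0,0],"gripper":0},
    {"slide":[0,0,0],"dr":[0,0,0],"gripper":0}
  ]
}}

```text
t: 39.6
eef_pos: [0.6433, -0.0591, 0.0517]
tool_rot: [0.001, 0.74, 0.673, 0.001]
wrist_force: [-0.8, -1.0, -2.8]
width: 0.063
```

```bash
python3 pl.py
```

```text
t 39.6 plate xy mm [  1.1 -67.3] z 51.7 dpsi -0.05 Fplate [-0.7 -1.1] Fz -2.8 w 63.0
```

{"method": "jog_arm", "body": {
  "deltas": [
    {"slide":[0.4,0,0.5],"dr":[0,0,0],"gripper":0},
    {"slide":[0.8,0,1],"dr":[0,0,0],"gripper":0},
    {"slide":[1.2,-0.1,1.3],"dr":[0,0,0],"gripper":0},
    {"slide":[1.5,-0.1,1.5],"dr":[0,0,0],"gripper":0},
    {"slide":[1.5,-0.1,1.5],"dr":[0,0,0],"gripper":0}
  ]
}}

```text
t: 40.1
eef_pos: [0.6438, -0.045, 0.0369]
tool_rot: [0.002, 0.74, 0.673, 0.0]
wrist_force: [-1.0, -4.3, 8.6]
width: 0.0634
```

```bash
python3 pl.py
```

```text
t 40.1 plate xy mm [  0.3 -53.2] z 36.9 dpsi -0.06 Fplate [-0.6 -4.4] Fz 8.6 w 63.4
```

{"method": "jog_arm", "body": {
  "deltas": [
    {"slide":[0.3,0,0],"dr":[0,0,0],"gripper":0},
    {"slide":[0.6,0,0],"dr":[0,0,0],"gripper":0},
    {"slide":[0.9,0,0],"dr":[0,0,0],"gripper":0},
    {"slide":[1.2,0,0],"dr":[0,0,0],"gripper":0},
    {"slide":[1.2,0,0],"dr":[0,0,0],"gripper":0}
  ]
}}

```text
t: 40.6
eef_pos: [0.6446, -0.0385, 0.037]
tool_rot: [0.005, 0.74, 0.672, -0.003]
wrist_force: [-2.6, -20.6, 6.7]
width: 0.0635
```

```bash
python3 pl.py
```

```text
t 40.6 plate xy mm [  0.5 -46.7] z 37.0 dpsi -0.19 Fplate [ -0.7 -20.7] Fz 6.7 w 63.5
```

{"method": "jog_arm", "body": {
  "deltas": [
    {"slide":[-0.5,0,0],"dr":[0,0,0],"gripper":0},
    {"slide":[-0.5,0,0],"dr":[0,0,0],"gripper":0.9},
    {"slide":[-0.5,0,0],"dr":[0,0,0],"gripper":1},
    {"slide":[-0.5,0,0],"dr":[0,0,0],"gripper":1},
    {"slide":[-0.5,0,-2],"dr":[0,0,0],"gripper":1},
    {"slide":[-0.5,0,-6],"dr":[0,0,0],"gripper":1},
    {"slide":[-0.5,0,-11],"dr":[0,0,0],"gripper":1},
    {"slide":[-0.5,0,-14],"dr":[0,0,0],"gripper":1}
  ]
}}

```text
t: 41.4
eef_pos: [0.644, -0.0364, 0.1784]
tool_rot: [0.001, 0.739, 0.673, 0.001]
wrist_force: [1.6, 0.5, 0.7]
width: 0.0854
```

{"method": "jog_arm", "body": {
  "deltas": [
    {"slide":[1,-4,-1],"dr":[0,0,0],"gripper":1},
    {"slide":[4,-8,-2],"dr":[0,0,-4],"gripper":1},
    {"slide":[7,-11.5,-2],"dr":[0,0,-8],"gripper":1},
    {"slide":[10,-15,-2],"dr":[0,0,-12],"gripper":1},
    {"slide":[13,-17,-2],"dr":[0,0,-16],"gripper":1},
    {"slide":[15.5,-17.5,-2],"dr":[0,0,-16.8],"gripper":1},
    {"slide":[15.5,-17.5,-2],"dr":[0,0,-16.8],"gripper":1},
    {"slide":[15.5,-17.5,-2],"dr":[0,0,-16.8],"gripper":1}
  ]
}}

```text
t: 42.2
eef_pos: [0.4834, 0.1343, 0.1941]
tool_rot: [0.0, 0.633, 0.774, -0.0]
wrist_force: [0.3, -0.4, 0.3]
width: 0.0851
```

```bash
python3 mv.py "0.4444 0.1783 0.10 101.4"
python3 - <<'E'
from h import *
for c in M:
    a=get_image(c)
    for n in("tray_c_center",):
        print(c,n,[(round(d["conf"],2),np.round(d["box"],0).astype(int).tolist(),ray(c,d["box"][:2],.04)[:2].round(3).tolist()) for d in look_for(n,c) if d["conf"]>.3])
    print([ (ce.round(),m.sum(),ray(c,ce,.045)[:2].round(3)) for ce,m in traymasks(c,a)])
cv2.imwrite("pics/mid.png",cv2.resize(get_image("scene")[100:360,110:390,::-1],None,fx=2.3,fy=2.3,interpolation=cv2.INTER_CUBIC))
E
```

```text
t 42.2 at [  0.4834   0.1343   0.1941 101.4824] F [ 0.3 -0.4  0.3] w 0.0851 q [ 1.000e-04  6.328e-01  7.743e-01 -3.000e-04] j [ 0.2  -0.18  1.56 -0.    1.76  0.  ]
0.4444 0.1783 0.10 101.4 -> slide [5.09, -2.95, 9.41] drz 0.1 from prev mm 111
scene tray_c_center [(0.7, [160, 302, 42, 45], [0.485, -0.375]), (0.6, [265, 144, 33, 35], [0.444, 0.167])]
[(array([20.,  6.]), np.int64(425), array([-0.596,  0.177])), (array([267.,  50.]), np.int64(551), array([0.246, 0.483])), (array([ 8., 83.]), np.int64(652), array([-0.361, -0.093])), (array([279., 105.]), np.int64(1187), array([0.403, 0.308])), (array([ 96., 115.]), np.int64(416), array([-0.04 , -0.036])), (array([267., 145.]), np.int64(558), array([0.453, 0.162])), (array([304., 211.]), np.int64(1998), array([0.654, 0.036])), (array([ 41., 367.]), np.int64(433), array([ 0.355, -0.646]))]
top tray_c_center [(0.72, [206, 209, 19, 13], [0.424, 0.183])]
[(array([496., 136.]), np.int64(966), array([ 0.664, -0.812])), (array([369., 177.]), np.int64(1295), array([ 0.525, -0.37 ])), (array([151., 193.]), np.int64(522), array([0.482, 0.363])), (array([210., 207.]), np.int64(329), array([0.431, 0.168])), (array([445., 241.]), np.int64(461), array([ 0.306, -0.625])), (array([217., 254.]), np.int64(316), array([0.273, 0.145])), (array([274., 329.]), np.int64(380), array([ 0.023, -0.043])), (array([207., 371.]), np.int64(596), array([-0.11 ,  0.182]))]
```

View pics/mid.png

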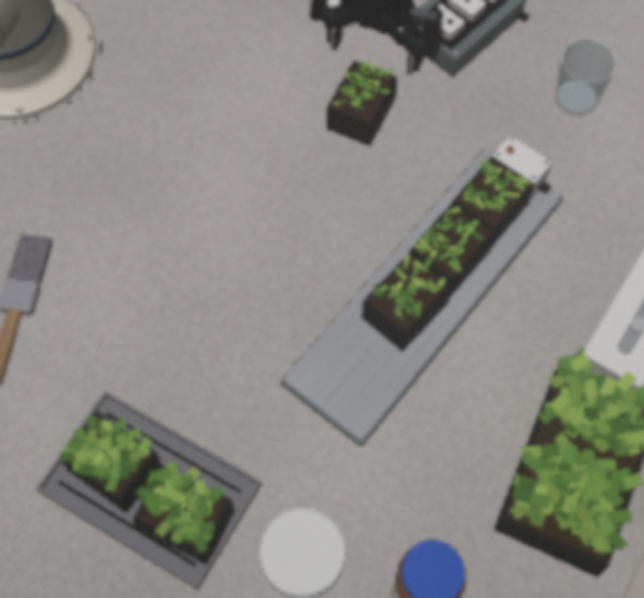

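The row of three on the plate looks straight and closed, the finished trays sit in the drip tray, and the last waiting tray is in place at crop (362,100). Picking it.

{"method": "jog_arm", "body": {
  "deltas": [
    {"slide":[4,-2.5,0],"dr":[0,0,0],"gripper":1},
    {"slide":[5.1,-3,3],"dr":[0,0,0],"gripper":1},
    {"slide":[5.1,-3,7],"dr":[0,0,0],"gripper":1},
    {"slide":[5.1,-3,11],"dr":[0,0,0],"gripper":1},
    {"slide":[5.1,-3,15],"dr":[0,0,0],"gripper":1},
    {"slide":[5.1,-3,17.5],"dr":[0,0,0],"gripper":1},
    {"slide":[5.1,-3,18],"dr":[0,0,0],"gripper":1},
    {"slide":[5.1,-3,18],"dr":[0,0,0],"gripper":1}
  ]
}}

```text
t: 43.25
eef_pos: [0.444, 0.1773, 0.0139]
tool_rot: [-0.0, 0.634, 0.774, -0.001]
wrist_force: [-0.3, 0.2, 0.4]
width: 0.0855
```

{"method": "jog_arm", "body": {
  "deltas": [
    {"slide":[0,0,0],"dr":[0,0,0],"gripper":0},
    {"slide":[0,0,0],"dr":[0,0,0],"gripper":0},
    {"slide":[0,0,0],"dr":[0,0,0],"gripper":0},
    {"slide":[0,0,0],"dr":[0,0,0],"gripper":0},
    {"slide":[0,0,0],"dr":[0,0,0],"gripper":0}
  ]
}}

```text
t: 43.75
eef_pos: [0.446, 0.1783, 0.0171]
tool_rot: [0.001, 0.633, 0.774, 0.002]
wrist_force: [0.0, 0.3, 6.2]
width: 0.0629
```

{"method": "jog_arm", "body": {
  "deltas": [
    {"slide":[0,0,-2],"dr":[0,0,0],"gripper":0},
    {"slide":[0,0,-6],"dr":[0,0,0],"gripper":0},
    {"slide":[0,0,-10],"dr":[0,0,0],"gripper":0},
    {"slide":[0,0,-14],"dr":[0,0,0],"gripper":0},
    {"slide":[0,0,-15],"dr":[0,0,0],"gripper":0},
    {"slide":[0,0,-15],"dr":[0,0,0],"gripper":0},
    {"slide":[0,0,-15],"dr":[0,0,0],"gripper":0}
  ]
}}

```text
t: 44.45
eef_pos: [0.4437, 0.1777, 0.1625]
tool_rot: [-0.001, 0.633, 0.774, -0.001]
wrist_force: [0.5, -1.4, -2.9]
width: 0.0636
```

```bash
python3 mv.py "0.54 0.0 0.16 84.6" "0.6345 -0.1423 0.16 84.6" "0.6345 -0.1423 0.044 84.6"
```

```text
t 44.45 at [  0.4437   0.1777   0.1625 101.3958] F [ 0.5 -1.4 -2.9] w 0.0636 q [-6.000e-04  6.334e-01  7.738e-01 -9.000e-04] j [ 0.31 -0.24  1.67  0.    1.72  0.11]
0.54 0.0 0.16 84.6 -> slide [-19.32, 5.93, 0.25] drz 16.8 from prev mm 202
0.6345 -0.1423 0.16 84.6 -> slide [-13.28, 10.75, -0.0] drz -0.0 from prev mm 171
0.6345 -0.1423 0.044 84.6 -> slide [0.0, 0.0, 11.6] drz -0.0 from prev mm 116
```

{"method": "jog_arm", "body": {
  "deltas": [
    {"slide":[-4,1.2,0],"dr":[0,0,4],"gripper":0},
    {"slide":[-8,2.4,0],"dr":[0,0,8],"gripper":0},
    {"slide":[-12,3.6,0],"dr":[0,0,12],"gripper":0},
    {"slide":[-16,4.8,0],"dr":[0,0,16.8],"gripper":0},
    {"slide":[-19.3,5.9,0],"dr":[0,0,16.8],"gripper":0},
    {"slide":[-19.3,5.9,0],"dr":[0,0,16.8],"gripper":0}
  ]
}}

```text
t: 45.05
eef_pos: [0.5401, -0.0034, 0.1604]
tool_rot: [-0.001, 0.741, 0.671, -0.002]
wrist_force: [-0.7, 0.7, -1.5]
width: 0.0633
```

{"method": "jog_arm", "body": {
  "deltas": [
    {"slide":[-4,3.2,0],"dr":[0,0,0],"gripper":0},
    {"slide":[-8,6.4,0],"dr":[0,0,0],"gripper":0},
    {"slide":[-12,9.6,0],"dr":[0,0,0],"gripper":0},
    {"slide":[-13.3,10.7,0],"dr":[0,0,0],"gripper":0},
    {"slide":[-13.3,10.7,3],"dr":[0,0,0],"gripper":0},
    {"slide":[-13.3,10.7,6],"dr":[0,0,0],"gripper":0},
    {"slide":[-13.3,10.7,9],"dr":[0,0,0],"gripper":0},
    {"slide":[-13.3,10.7,10.5],"dr":[0,0,0],"gripper":0}
  ]
}}

```text
t: 45.85
eef_pos: [0.6311, -0.1407, 0.0527]
tool_rot: [-0.004, 0.739, 0.673, -0.002]
wrist_force: [0.2, 0.1, -2.5]
width: 0.0632
```

{"method": "jog_arm", "body": {
  "deltas": [
    {"slide":[0,0,0],"dr":[0,0,0],"gripper":0},
    {"slide":[0,0,0],"dr":[0,0,0],"gripper":0},
    {"slide":[0,0,0],"dr":[0,0,0],"gripper":0},
    {"slide":[0,0,0],"dr":[0,0,0],"gripper":0}
  ]
}}

```text
t: 46.25
eef_pos: [0.6352, -0.1423, 0.0616]
tool_rot: [0.001, 0.74, 0.673, 0.001]
wrist_force: [1.4, -0.1, -2.1]
width: 0.0636
```

```bash
python3 pl.py
```

```text
t 46.25 plate xy mm [   0.8 -150.9] z 61.6 dpsi -0.04 Fplate [1.4 0. ] Fz -2.1 w 63.6
```

{"method": "jog_arm", "body": {
  "deltas": [
    {"slide":[0.4,0,0.8],"dr":[0,0,0],"gripper":0},
    {"slide":[0.8,0,1.6],"dr":[0,0,0],"gripper":0},
    {"slide":[1.1,0,2.2],"dr":[0,0,0],"gripper":0},
    {"slide":[1.4,0,2.5],"dr":[0,0,0],"gripper":0},
    {"slide":[1.4,0,2.5],"dr":[0,0,0],"gripper":0}
  ]
}}

```text
t: 46.75
eef_pos: [0.6359, -0.1297, 0.037]
tool_rot: [0.002, 0.74, 0.673, -0.001]
wrist_force: [-3.6, -4.2, 11.0]
width: 0.0634
```

```bash
python3 pl.py
```

```text
t 46.75 plate xy mm [   0.3 -138.2] z 37.0 dpsi -0.06 Fplate [-3.2 -4.5] Fz 11.0 w 63.4
```

{"method": "jog_arm", "body": {
  "deltas": [
    {"slide":[0.3,0,0],"dr":[0,0,0],"gripper":0},
    {"slide":[0.6,0,0],"dr":[0,0,0],"gripper":0},
    {"slide":[0.9,0,0],"dr":[0,0,0],"gripper":0},
    {"slide":[1.2,0,0],"dr":[0,0,0],"gripper":0},
    {"slide":[1.2,0,0],"dr":[0,0,0],"gripper":0}
  ]
}}

```text
t: 47.25
eef_pos: [0.6376, -0.1218, 0.0371]
tool_rot: [0.005, 0.74, 0.672, -0.002]
wrist_force: [0.5, -17.0, 7.3]
width: 0.0632
```

```bash
python3 pl.py
```

```text
t 47.25 plate xy mm [   1.3 -130.2] z 37.1 dpsi -0.17 Fplate [  2.  -16.9] Fz 7.3 w 63.2
```

{"method": "jog_arm", "body": {
  "deltas": [
    {"slide":[0.2,-0.1,0],"dr":[0,0,0],"gripper":0},
    {"slide":[0.4,-0.1,0],"dr":[0,0,0],"gripper":0},
    {"slide":[0.4,-0.1,0],"dr":[0,0,0],"gripper":0}
  ]
}}

```text
t: 47.55
eef_pos: [0.6375, -0.1211, 0.0371]
tool_rot: [0.008, 0.741, 0.671, -0.003]
wrist_force: [1.5, -27.4, 4.6]
width: 0.0634
```

{"method": "jog_arm", "body": {
  "deltas": [
    {"slide":[-0.6,0,0],"dr":[0,0,0],"gripper":0},
    {"slide":[-0.6,0,0],"dr":[0,0,0],"gripper":0.9},
    {"slide":[-0.6,0,0],"dr":[0,0,0],"gripper":1},
    {"slide":[-0.6,0,0],"dr":[0,0,0],"gripper":1},
    {"slide":[-0.6,0,-2],"dr":[0,0,0],"gripper":1},
    {"slide":[-0.6,0,-6],"dr":[0,0,0],"gripper":1},
    {"slide":[-0.6,0,-11],"dr":[0,0,0],"gripper":1},
    {"slide":[-0.6,0,-15],"dr":[0,0,0],"gripper":1}
  ]
}}

```text
t: 48.35
eef_pos: [0.6354, -0.1173, 0.1864]
tool_rot: [0.0, 0.739, 0.673, 0.0]
wrist_force: [0.6, 0.4, 0.4]
width: 0.0855
```

{"method": "jog_arm", "body": {
  "deltas": [
    {"slide":[0,-4,-1],"dr":[0,0,0],"gripper":1},
    {"slide":[0,-8,-2],"dr":[0,0,0],"gripper":1},
    {"slide":[0,-12,-2],"dr":[0,0,0],"gripper":1},
    {"slide":[0,-16,-2],"dr":[0,0,0],"gripper":1},
    {"slide":[4,-18,-2],"dr":[0,0,0],"gripper":1},
    {"slide":[8,-18,-2],"dr":[0,0,0],"gripper":0},
    {"slide":[10,-18,-2],"dr":[0,0,0],"gripper":0},
    {"slide":[10,-18,-2],"dr":[0,0,0],"gripper":0}
  ]
}}

```text
t: 49.15
eef_pos: [0.4653, 0.0011, 0.2041]
tool_rot: [-0.0, 0.738, 0.675, 0.0]
wrist_force: [0.3, -0.1, 0.1]
width: 0.044
```

```bash
python3 mv.py "0.478 0.08 0.2 84.6" "0.484 0.36 0.2 84.6"
python3 - <<'E'
from h import *
import prof
for c in M:print(c,[tuple(np.round(prof.xedges(c,a,a+.02),1).tolist()) for a in np.arange(-.165,.14,.028)])
from prof import rectify
out=[]
for c in M:
    x,y,I=rectify(c,x=np.arange(-.06,.0601,.0005),y=np.arange(-.2,.2101,.0005));out.append(I.T[::-1].clip(0,255))
a=np.vstack(out);a=cv2.resize(a.astype(np.uint8),(800,int(800*a.shape[0]/a.shape[1])));cv2.imwrite("pics/rect.png",(a*1.5).clip(0,255).astype(np.uint8));print(a.shape)
E
```

```text
t 49.15 at [4.65300e-01 1.10000e-03 2.04100e-01 8.48505e+01] F [ 0.3 -0.1  0.1] w 0.044 q [-4.000e-04  7.382e-01  6.746e-01  3.000e-04] j [-0.07 -0.28  1.62  0.    1.79  0.02]
0.478 0.08 0.2 84.6 -> slide [7.98, 0.56, 0.41] drz 0.3 from prev mm 80
0.484 0.36 0.2 84.6 -> slide [27.93, -2.04, -0.0] drz -0.0 from prev mm 280
scene [(-30.5, 42.0), (-29.5, 43.0), (-29.0, 40.5), (-33.0, 41.0), (-31.5, 41.0), (-31.5, 40.5), (-32.5, 41.5), (-31.5, 41.5), (-30.0, 41.0), (-31.5, 42.0), (-30.0, 42.0)]
top [(-36.5, 30.5), (-35.5, 31.5), (-35.0, 33.0), (-40.0, 30.0), (-39.0, 30.5), (-38.0, 32.5), (-37.5, 30.5), (-36.5, 30.5), (-36.0, 31.0), (-37.5, 32.0), (-37.0, 33.0)]
(469, 800)
```

View pics/rect.png

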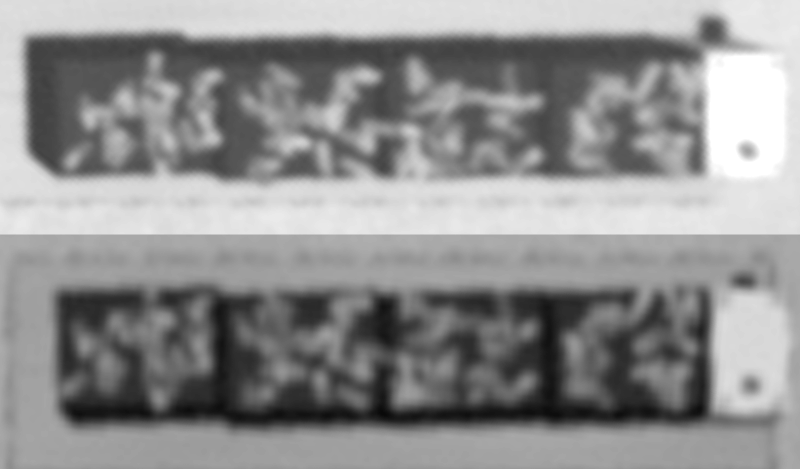

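The rectified view shows trays 3 and 4 slightly skewed and stepped by about 2 mm at their junction (x≈215). I'll squeeze trays 2 to 4 square with the gripper, then push the row closed from its end.

{"method": "jog_arm", "body": {
  "deltas": [
    {"slide":[0,0,0],"dr":[0,0,0],"gripper":1},
    {"slide":[0,0,0],"dr":[0,0,0],"gripper":1},
    {"slide":[0,0,0],"dr":[0,0,0],"gripper":1}
  ]
}}

```text
t: 50.65
eef_pos: [0.4656, -0.0016, 0.2043]
tool_rot: [-0.0, 0.74, 0.673, 0.0]
wrist_force: [-0.8, 0.2, 0.4]
width: 0.0433
```

```bash
python3 mv.py "0.6523 0.0468 0.16 84.64" "0.6523 0.0468 0.037 84.64" "0.6523 0.0468 0.14 84.64" "0.6445 -0.0368 0.14 84.64"  "0.6445 -0.0368 0.037 84.64"
```

```text
t 50.65 at [ 4.65600e-01 -1.60000e-03  2.04300e-01  8.45968e+01] F [-0.8  0.2  0.4] w 0.0433 q [-0.      0.7397  0.673   0.    ] j [-0.08 -0.28  1.62  0.    1.79  0.02]
0.6523 0.0468 0.16 84.64 -> slide [6.58, 18.13, 4.43] drz -0.0 from prev mm 198
0.6523 0.0468 0.037 84.64 -> slide [0.0, 0.0, 12.3] drz -0.0 from prev mm 123
0.6523 0.0468 0.14 84.64 -> slide [0.0, 0.0, -10.3] drz -0.0 from prev mm 103
0.6445 -0.0368 0.14 84.64 -> slide [-8.4, 0.0, -0.0] drz -0.0 from prev mm 84
0.6445 -0.0368 0.037 84.64 -> slide [0.0, 0.0, 10.3] drz -0.0 from prev mm 103
```

{"method": "jog_arm", "body": {
  "deltas": [
    {"slide":[1.5,4,0],"dr":[0,0,0],"gripper":1},
    {"slide":[3,8,0],"dr":[0,0,0],"gripper":1},
    {"slide":[4.5,12,0],"dr":[0,0,0],"gripper":1},
    {"slide":[6,16,2],"dr":[0,0,0],"gripper":1},
    {"slide":[6.6,18.1,4.4],"dr":[0,0,0],"gripper":1},
    {"slide":[6.6,18.1,4.4],"dr":[0,0,0],"gripper":1},
    {"slide":[6.6,18.1,4.4],"dr":[0,0,0],"gripper":1},
    {"slide":[6.6,18.1,4.4],"dr":[0,0,0],"gripper":1}
  ]
}}

```text
t: 51.45
eef_pos: [0.652, 0.0468, 0.162]
tool_rot: [0.001, 0.74, 0.673, 0.001]
wrist_force: [-0.7, 0.2, 0.9]
width: 0.0854
```

```bash
python3 pl.py
```

```text
t 51.45 plate xy mm [-0.2 39. ] z 162.0 dpsi -0.06 Fplate [-0.7  0.2] Fz 0.9 w 85.4
```

{"method": "jog_arm", "body": {
  "deltas": [
    {"slide":[0,0.1,4],"dr":[0,0,0],"gripper":1},
    {"slide":[0,0.1,8],"dr":[0,0,0],"gripper":1},
    {"slide":[0,0.1,11],"dr":[0,0,0],"gripper":1},
    {"slide":[0,0.1,12.4],"dr":[0,0,0],"gripper":1},
    {"slide":[0,0.1,12.4],"dr":[0,0,0],"gripper":1},
    {"slide":[0,0.1,12.4],"dr":[0,0,0],"gripper":0.6},
    {"slide":[0,0.1,12.4],"dr":[0,0,0],"gripper":0.6},
    {"slide":[0,0.1,12.4],"dr":[0,0,0],"gripper":0.6}
  ]
}}

```text
t: 52.25
eef_pos: [0.6548, 0.0469, 0.0402]
tool_rot: [0.002, 0.74, 0.673, 0.002]
wrist_force: [0.1, -0.9, 6.9]
width: 0.063
```

{"method": "jog_arm", "body": {
  "deltas": [
    {"slide":[0,0,0],"dr":[0,0,0],"gripper":0.6},
    {"slide":[0,0,0],"dr":[0,0,0],"gripper":0.6}
  ]
}}

```text
t: 52.45
eef_pos: [0.6548, 0.0469, 0.0402]
tool_rot: [0.002, 0.74, 0.673, 0.002]
wrist_force: [-0.9, -0.2, 6.5]
width: 0.0629
```

```bash
python3 pl.py
```

```text
t 52.45 plate xy mm [ 2.6 39.3] z 40.2 dpsi -0.05 Fplate [-0.9 -0.3] Fz 6.5 w 62.9
```

{"method": "jog_arm", "body": {
  "deltas": [
    {"slide":[0,0,0],"dr":[0,0,0],"gripper":1},
    {"slide":[0,0,0],"dr":[0,0,0],"gripper":1},
    {"slide":[0,0,0],"dr":[0,0,0],"gripper":1},
    {"slide":[0,0,-3],"dr":[0,0,0],"gripper":1},
    {"slide":[0,0,-7],"dr":[0,0,0],"gripper":1},
    {"slide":[0,0,-10.5],"dr":[0,0,0],"gripper":1},
    {"slide":[0,0,-10.5],"dr":[0,0,0],"gripper":1}
  ]
}}

```text
t: 53.15
eef_pos: [0.6557, 0.047, 0.1489]
tool_rot: [0.004, 0.74, 0.673, 0.004]
wrist_force: [-0.1, -0.6, 1.0]
width: 0.0856
```

{"method": "jog_arm", "body": {
  "deltas": [
    {"slide":[-3,0,0],"dr":[0,0,0],"gripper":1},
    {"slide":[-6,0,0],"dr":[0,0,0],"gripper":1},
    {"slide":[-8.4,0,0],"dr":[0,0,0],"gripper":1},
    {"slide":[-8.4,0,0],"dr":[0,0,0],"gripper":1},
    {"slide":[-8.4,0,0],"dr":[0,0,0],"gripper":1}
  ]
}}

```text
t: 53.65
eef_pos: [0.6449, -0.0369, 0.1405]
tool_rot: [-0.001, 0.74, 0.673, -0.0]
wrist_force: [-0.3, 0.3, 0.6]
width: 0.0855
```

```bash
python3 pl.py
```

```text
t 53.65 plate xy mm [  0.6 -45. ] z 140.5 dpsi -0.11 Fplate [-0.3  0.3] Fz 0.6 w 85.5
```

{"method": "jog_arm", "body": {
  "deltas": [
    {"slide":[0,-0.1,4],"dr":[0,0,0],"gripper":1},
    {"slide":[0,-0.1,8],"dr":[0,0,0],"gripper":1},
    {"slide":[0,-0.15,10],"dr":[0,0,0],"gripper":1},
    {"slide":[0,-0.15,10.2],"dr":[0,0,0],"gripper":1},
    {"slide":[0,-0.15,10.2],"dr":[0,0,0],"gripper":0.6},
    {"slide":[0,-0.15,10.2],"dr":[0,0,0],"gripper":0.6},
    {"slide":[0,-0.15,10.2],"dr":[0,0,0],"gripper":0.6},
    {"slide":[0,-0.15,10.2],"dr":[0,0,0],"gripper":0.6}
  ]
}}

```text
t: 54.45
eef_pos: [0.6449, -0.0362, 0.0416]
tool_rot: [0.001, 0.74, 0.673, 0.002]
wrist_force: [-0.2, 1.7, 4.3]
width: 0.063
```

{"method": "jog_arm", "body": {
  "deltas": [
    {"slide":[0,0,0],"dr":[0,0,0],"gripper":0.6},
    {"slide":[0,0,0],"dr":[0,0,0],"gripper":0.6}
  ]
}}

```text
t: 54.65
eef_pos: [0.6449, -0.0362, 0.0416]
tool_rot: [0.001, 0.74, 0.673, 0.002]
wrist_force: [1.2, 2.6, 6.4]
width: 0.0628
```

```bash
python3 pl.py
```

```text
t 54.65 plate xy mm [  0.6 -44.4] z 41.6 dpsi -0.03 Fplate [1.  2.7] Fz 6.4 w 62.8
```

{"method": "jog_arm", "body": {
  "deltas": [
    {"slide":[0,0,0],"dr":[0,0,0],"gripper":1},
    {"slide":[0,0,0],"dr":[0,0,0],"gripper":1},
    {"slide":[0,0,0],"dr":[0,0,0],"gripper":1},
    {"slide":[0,0,-3],"dr":[0,0,0],"gripper":1},
    {"slide":[0,0,-7],"dr":[0,0,0],"gripper":1},
    {"slide":[0,0,-10.5],"dr":[0,0,0],"gripper":1},
    {"slide":[0,0,-10.5],"dr":[0,0,0],"gripper":1}
  ]
}}

```text
t: 55.35
eef_pos: [0.6461, -0.037, 0.1516]
tool_rot: [0.004, 0.74, 0.673, 0.003]
wrist_force: [0.0, -0.1, 0.9]
width: 0.0852
```

{"method": "jog_arm", "body": {
  "deltas": [
    {"slide":[-3,0,0],"dr":[0,0,0],"gripper":1},
    {"slide":[-6,0,0],"dr":[0,0,0],"gripper":1},
    {"slide":[-8.4,0,0],"dr":[0,0,0],"gripper":1},
    {"slide":[-8.4,0,0],"dr":[0,0,0],"gripper":1},
    {"slide":[-8.4,0,0],"dr":[0,0,0],"gripper":1}
  ]
}}

```text
t: 55.85
eef_pos: [0.6354, -0.1204, 0.1433]
tool_rot: [-0.001, 0.74, 0.673, -0.0]
wrist_force: [0.0, 0.2, 0.6]
width: 0.0855
```

```bash
python3 pl.py
```

```text
t 55.85 plate xy mm [  -1.1 -129.1] z 143.3 dpsi -0.12 Fplate [0.  0.2] Fz 0.6 w 85.5
```

{"method": "jog_arm", "body": {
  "deltas": [
    {"slide":[0,0,4],"dr":[0,0,0],"gripper":1},
    {"slide":[0,0,8],"dr":[0,0,0],"gripper":1},
    {"slide":[0,0,10],"dr":[0,0,0],"gripper":1},
    {"slide":[0,0,10.4],"dr":[0,0,0],"gripper":1},
    {"slide":[0,0,10.4],"dr":[0,0,0],"gripper":0.6},
    {"slide":[0,0,10.4],"dr":[0,0,0],"gripper":0.6},
    {"slide":[0,0,10.4],"dr":[0,0,0],"gripper":0.6},
    {"slide":[0,0,10.4],"dr":[0,0,0],"gripper":0.6}
  ]
}}

```text
t: 56.65
eef_pos: [0.6368, -0.1202, 0.0424]
tool_rot: [0.001, 0.74, 0.673, 0.001]
wrist_force: [1.3, 0.9, 3.8]
width: 0.0627
```

{"method": "jog_arm", "body": {
  "deltas": [
    {"slide":[0,0,0],"dr":[0,0,0],"gripper":0.6},
    {"slide":[0,0,0],"dr":[0,0,0],"gripper":0.6}
  ]
}}

```text
t: 56.85
eef_pos: [0.6368, -0.1202, 0.0424]
tool_rot: [0.001, 0.74, 0.673, 0.001]
wrist_force: [0.4, 0.7, 6.6]
width: 0.0627
```

```bash
python3 pl.py
```

```text
t 56.85 plate xy mm [   0.3 -128.8] z 42.4 dpsi -0.04 Fplate [0.4 0.7] Fz 6.6 w 62.7
```

{"method": "jog_arm", "body": {
  "deltas": [
    {"slide":[0,0,0],"dr":[0,0,0],"gripper":1},
    {"slide":[0,0,0],"dr":[0,0,0],"gripper":1},
    {"slide":[0,0,0],"dr":[0,0,0],"gripper":1},
    {"slide":[0,0,-3],"dr":[0,0,0],"gripper":1},
    {"slide":[0,0,-7],"dr":[0,0,0],"gripper":1},
    {"slide":[0,0,-8.5],"dr":[0,0,0],"gripper":1},
    {"slide":[0,0,-8.5],"dr":[0,0,0],"gripper":1}
  ]
}}

```text
t: 57.55
eef_pos: [0.6373, -0.1206, 0.129]
tool_rot: [0.003, 0.74, 0.673, 0.002]
wrist_force: [-0.1, 0.2, 0.2]
width: 0.0854
```

{"method": "jog_arm", "body": {
  "deltas": [
    {"slide":[-3,0.1,0],"dr":[0,0,0],"gripper":0.55},
    {"slide":[-6,0.1,0],"dr":[0,0,0],"gripper":0.55},
    {"slide":[-7.2,0.1,0],"dr":[0,0,0],"gripper":0.55},
    {"slide":[-7.2,0.1,0],"dr":[0,0,0],"gripper":0.55},
    {"slide":[-7.2,0.1,0],"dr":[0,0,0],"gripper":0.55}
  ]
}}

```text
t: 58.05
eef_pos: [0.6296, -0.1912, 0.124]
tool_rot: [-0.001, 0.74, 0.673, -0.0]
wrist_force: [-0.2, 0.2, -0.0]
width: 0.0469
```

```bash
python3 pl.py
python3 - <<'E'
from h import *
import prof
for c in M:print(c,[tuple(np.round(prof.xedges(c,a,a+.02),1).tolist()) for a in np.arange(-.165,.14,.028)])
E
```

```text
t 58.05 plate xy mm [-2.000e-01 -2.001e+02] z 124.0 dpsi -0.06 Fplate [-0.2  0.2] Fz -0.0 w 46.9
scene [(-41.5, 42.0), (-26.5, 42.5), (-25.5, 41.5), (-31.0, 42.0), (-30.0, 42.5), (-29.5, 43.5), (-30.0, 44.0), (-28.0, 44.5), (-28.0, 41.5), (-31.0, 42.0), (-30.0, 42.0)]
top [(-37.0, 30.5), (-36.0, 31.5), (-38.0, 32.5), (-37.0, 30.5), (-36.5, 31.0), (-35.5, 34.5), (-34.5, 33.5), (-33.5, 33.5), (-35.0, 34.5), (-37.5, 32.0), (-37.0, 33.5)]
```

{"method": "jog_arm", "body": {
  "deltas": [
    {"slide":[0,0,4],"dr":[0,0,0],"gripper":0.55},
    {"slide":[0,0,7],"dr":[0,0,0],"gripper":0.55},
    {"slide":[0,0,8.2],"dr":[0,0,0],"gripper":0.55},
    {"slide":[0,0,8.2],"dr":[0,0,0],"gripper":0.55},
    {"slide":[0.5,0,8.2],"dr":[0,0,0],"gripper":0.55},
    {"slide":[1,0,8.2],"dr":[0,0,0],"gripper":0.55},
    {"slide":[1.4,0,8.2],"dr":[0,0,0],"gripper":0.55},
    {"slide":[1.4,0,8.2],"dr":[0,0,0],"gripper":0.55}
  ]
}}

```text
t: 59.95
eef_pos: [0.632, -0.1774, 0.0448]
tool_rot: [0.001, 0.739, 0.673, 0.001]
wrist_force: [-1.0, -0.6, -0.4]
width: 0.0468
```

```bash
python3 pl.py
```

```text
t 59.95 plate xy mm [   0.9 -186.1] z 44.8 dpsi 0.01 Fplate [-1.  -0.7] Fz -0.4 w 46.8
```

{"method": "jog_arm", "body": {
  "deltas": [
    {"slide":[0.2,0,0],"dr":[0,0,0],"gripper":0.55},
    {"slide":[0.4,0,0],"dr":[0,0,0],"gripper":0.55},
    {"slide":[0.6,0,0],"dr":[0,0,0],"gripper":0.55},
    {"slide":[0.8,0,0],"dr":[0,0,0],"gripper":0.55},
    {"slide":[0.8,0,0],"dr":[0,0,0],"gripper":0.55}
  ]
}}

```text
t: 60.45
eef_pos: [0.6319, -0.1737, 0.0438]
tool_rot: [0.002, 0.741, 0.672, -0.002]
wrist_force: [-0.1, -10.5, -0.5]
width: 0.0472
```

```bash
python3 pl.py
```

```text
t 60.45 plate xy mm [   0.4 -182.5] z 43.8 dpsi -0.21 Fplate [  0.9 -10.4] Fz -0.5 w 47.2
```

{"method": "jog_arm", "body": {
  "deltas": [
    {"slide":[0.2,0,0],"dr":[0,0,0],"gripper":0.55},
    {"slide":[0.4,0,0],"dr":[0,0,-0.3],"gripper":0.55},
    {"slide":[0.4,0,0],"dr":[0,0,-0.3],"gripper":0.55},
    {"slide":[0.4,0,0],"dr":[0,0,-0.3],"gripper":0.55}
  ]
}}

```text
t: 60.85
eef_pos: [0.6323, -0.1737, 0.0441]
tool_rot: [0.005, 0.74, 0.673, -0.003]
wrist_force: [2.0, -22.1, -0.8]
width: 0.0471
```

```bash
python3 pl.py
```

```text
t 60.85 plate xy mm [   0.8 -182.4] z 44.1 dpsi -0.09 Fplate [  4.  -21.8] Fz -0.8 w 47.1
```

{"method": "jog_arm", "body": {
  "deltas": [
    {"slide":[-1,0,0],"dr":[0,0,0],"gripper":0.55},
    {"slide":[-2,0,0],"dr":[0,0,0],"gripper":0.55},
    {"slide":[-2,0,-4],"dr":[0,0,0],"gripper":0.55},
    {"slide":[-2,0,-8],"dr":[0,0,0],"gripper":0.55},
    {"slide":[-2,-3,-12],"dr":[0,0,0],"gripper":1},
    {"slide":[-1,-7,-15],"dr":[0,0,0],"gripper":1},
    {"slide":[0,-12,-16],"dr":[0,0,0],"gripper":1},
    {"slide":[0,-16,-16],"dr":[0,0,0],"gripper":1}
  ]
}}

```text
t: 61.65
eef_pos: [0.4722, -0.1508, 0.206]
tool_rot: [0.002, 0.737, 0.676, 0.001]
wrist_force: [0.1, -0.1, 1.2]
width: 0.0858
```

{"method": "jog_arm", "body": {
  "deltas": [
    {"slide":[4,0,0],"dr":[0,0,0],"gripper":1},
    {"slide":[8,0,0],"dr":[0,0,0],"gripper":1},
    {"slide":[12,0,0],"dr":[0,0,0],"gripper":1},
    {"slide":[16,0,0],"dr":[0,0,0],"gripper":1},
    {"slide":[20,0,0],"dr":[0,0,0],"gripper":1},
    {"slide":[20,0,0],"dr":[0,0,0],"gripper":1}
  ]
}}

```text
t: 62.25
eef_pos: [0.4905, 0.0518, 0.2032]
tool_rot: [-0.001, 0.736, 0.677, 0.001]
wrist_force: [-0.3, -0.3, -0.7]
width: 0.0854
```

```bash
python3 pl.py; python3 mv.py "0.5 0 0.2 84.6"
python3 - <<'E'
from h import *
import prof
for c in M:print(c,[tuple(np.round(prof.xedges(c,a,a+.02),1).tolist()) for a in np.arange(-.165,.14,.028)])
from prof import rectify
out=[]
for c in M:
    x,y,I=rectify(c,x=np.arange(-.06,.0601,.0005),y=np.arange(-.2,.2101,.0005));out.append(I.T[::-1].clip(0,255))
a=np.vstack(out);a=cv2.resize(a.astype(np.uint8),(800,469));a=(255*(a/255.)**.6).astype(np.uint8)
b=cv2.resize(cv2.cvtColor(get_image("scene")[250:370,120:250],cv2.COLOR_RGB2GRAY),(140,130),interpolation=cv2.INTER_CUBIC)
c=np.zeros((600,800),np.uint8);c[:469]=a;c[470:600,:140]=b;cv2.imwrite("pics/rect2.png",c)
E
```

```text
t 62.25 plate xy mm [-161.4   28.8] z 203.2 dpsi 0.62 Fplate [-0.2 -0.3] Fz -0.7 w 85.4
t 62.25 at [4.90500e-01 5.18000e-02 2.03200e-01 8.52561e+01] F [-0.3 -0.3 -0.7] w 0.0854 q [-1.100e-03  7.358e-01  6.772e-01  7.000e-04] j [ 0.03 -0.2   1.56  0.    1.78  0.12]
0.5 0 0.2 84.6 -> slide [-5.08, 1.38, 0.32] drz 0.7 from prev mm 53
scene [(-30.5, 42.0), (-30.0, 42.5), (-29.5, 42.0), (-31.0, 42.0), (-30.0, 42.5), (-30.0, 43.5), (-29.5, 44.5), (-28.0, 44.5), (-28.0, 41.5), (-31.0, 41.5), (-30.0, 42.0)]
top [(-36.5, 30.5), (-36.0, 31.5), (-38.0, 33.0), (-37.0, 33.0), (-36.0, 31.0), (-35.5, 34.5), (-34.0, 33.5), (-33.5, 33.5), (-35.0, 34.5), (-37.5, 32.0), (-37.0, 33.0)]
```

View pics/rect2.png

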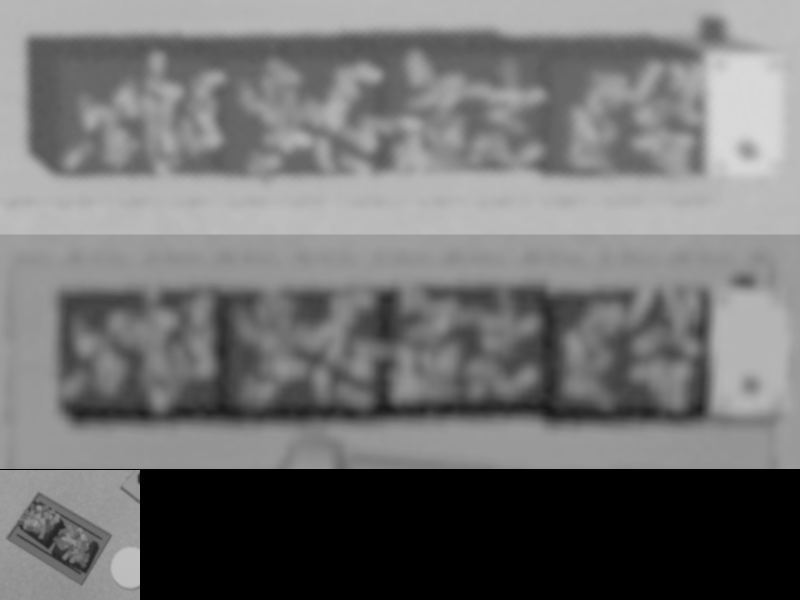

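Tray 2 is stepped about 2 mm towards +x by my squeeze. Everything else is square and closed, so I'll re-centre tray 2 and repeat the end push.

{"method": "jog_arm", "body": {
  "deltas": [
    {"slide":[0,0,0],"dr":[0,0,0],"gripper":1},
    {"slide":[0,0,0],"dr":[0,0,0],"gripper":1}
  ]
}}

```text
t: 63.7
eef_pos: [0.4908, 0.0474, 0.2033]
tool_rot: [-0.0, 0.738, 0.675, 0.0]
wrist_force: [-0.5, -0.0, 0.4]
width: 0.0852
```

```bash
python3 mv.py "0.6511 0.0469 0.15 84.64"
```

```text
t 63.7 at [4.90800e-01 4.74000e-02 2.03300e-01 8.48976e+01] F [-0.5 -0.   0.4] w 0.0852 q [-0.      0.7379  0.6749  0.    ] j [ 0.03 -0.2   1.56  0.    1.78  0.12]
0.6511 0.0469 0.15 84.64 -> slide [1.38, 15.97, 5.33] drz 0.3 from prev mm 169
```

{"method": "jog_arm", "body": {
  "deltas": [
    {"slide":[0.4,4,0],"dr":[0,0,0.3],"gripper":1},
    {"slide":[0.8,8,0],"dr":[0,0,0.3],"gripper":1},
    {"slide":[1.2,12,2],"dr":[0,0,0.3],"gripper":1},
    {"slide":[1.4,16,4],"dr":[0,0,0.3],"gripper":1},
    {"slide":[1.4,16,5.3],"dr":[0,0,0.3],"gripper":1},
    {"slide":[1.4,16,5.3],"dr":[0,0,0.3],"gripper":1},
    {"slide":[1.4,16,5.3],"dr":[0,0,0.3],"gripper":1},
    {"slide":[1.4,16,5.3],"dr":[0,0,0.3],"gripper":1}
  ]
}}

```text
t: 64.5
eef_pos: [0.6514, 0.0472, 0.1536]
tool_rot: [0.001, 0.74, 0.673, 0.002]
wrist_force: [0.0, 0.1, 0.5]
width: 0.0855
```

```bash
python3 pl.py
```

```text
t 64.5 plate xy mm [-0.8 39.3] z 153.6 dpsi -0.04 Fplate [0.  0.1] Fz 0.5 w 85.5
```

{"method": "jog_arm", "body": {
  "deltas": [
    {"slide":[0,0,4],"dr":[0,0,0],"gripper":1},
    {"slide":[0,0,8],"dr":[0,0,0],"gripper":1},
    {"slide":[0,0,10.8],"dr":[0,0,0],"gripper":1},
    {"slide":[0,0,11.4],"dr":[0,0,0],"gripper":1},
    {"slide":[0,0,11.4],"dr":[0,0,0],"gripper":0.6},
    {"slide":[0,0,11.4],"dr":[0,0,0],"gripper":0.6},
    {"slide":[0,0,11.4],"dr":[0,0,0],"gripper":0.6},
    {"slide":[0,0,11.4],"dr":[0,0,0],"gripper":0.6}
  ]
}}

```text
t: 65.3
eef_pos: [0.6532, 0.0471, 0.0404]
tool_rot: [0.002, 0.74, 0.673, 0.002]
wrist_force: [-1.0, -0.2, 6.8]
width: 0.0627
```

{"method": "jog_arm", "body": {
  "deltas": [
    {"slide":[0,0,0],"dr":[0,0,0],"gripper":0.6},
    {"slide":[0,0,0],"dr":[0,0,0],"gripper":0.6}
  ]
}}

```text
t: 65.5
eef_pos: [0.6532, 0.0471, 0.0404]
tool_rot: [0.002, 0.74, 0.673, 0.002]
wrist_force: [-1.4, 0.2, 7.1]
width: 0.0631
```

```bash
python3 pl.py
```

```text
t 65.5 plate xy mm [ 1.1 39.3] z 40.4 dpsi -0.04 Fplate [-1.4  0.1] Fz 7.1 w 63.1
```

{"method": "jog_arm", "body": {
  "deltas": [
    {"slide":[0,0,0],"dr":[0,0,0],"gripper":1},
    {"slide":[0,0,0],"dr":[0,0,0],"gripper":1},
    {"slide":[0,0,0],"dr":[0,0,0],"gripper":1},
    {"slide":[0,0,-3],"dr":[0,0,0],"gripper":1},
    {"slide":[0,0,-7],"dr":[0,0,0],"gripper":1},
    {"slide":[0,0,-9],"dr":[0,0,0],"gripper":1},
    {"slide":[0,0,-9],"dr":[0,0,0],"gripper":1}
  ]
}}

```text
t: 66.2
eef_pos: [0.6533, 0.0471, 0.1313]
tool_rot: [0.002, 0.74, 0.673, 0.003]
wrist_force: [-0.2, 0.8, 0.5]
width: 0.0854
```

{"method": "jog_arm", "body": {
  "deltas": [
    {"slide":[-4,0.1,0],"dr":[0,0,0],"gripper":0.55},
    {"slide":[-8,0.1,0],"dr":[0,0,0],"gripper":0.55},
    {"slide":[-12,0.1,0],"dr":[0,0,0],"gripper":0.55},
    {"slide":[-16,0.1,0],"dr":[0,0,0],"gripper":0.55},
    {"slide":[-20,0.1,0],"dr":[0,0,0],"gripper":0.55},
    {"slide":[-23.9,0.1,0],"dr":[0,0,0],"gripper":0.55},
    {"slide":[-23.9,0.1,0],"dr":[0,0,0],"gripper":0.55},
    {"slide":[-23.9,0.1,0],"dr":[0,0,0],"gripper":0.55}
  ]
}}

```text
t: 67.0
eef_pos: [0.6291, -0.1916, 0.1244]
tool_rot: [-0.001, 0.74, 0.672, -0.0]
wrist_force: [0.7, 0.1, -0.4]
width: 0.0471
```

```bash
python3 pl.py
python3 - <<'E'
from h import *
import prof
for c in M:print(c,[tuple(np.round(prof.xedges(c,a,a+.02),1).tolist()) for a in np.arange(-.165,.14,.028)])
E
```

```text
t 67.0 plate xy mm [  -0.6 -200.5] z 124.4 dpsi -0.16 Fplate [0.7 0.2] Fz -0.4 w 47.1
scene [(-41.0, 42.0), (-27.5, 42.5), (-25.5, 41.5), (-31.0, 42.0), (-30.0, 42.5), (-30.0, 42.0), (-31.0, 42.5), (-30.0, 43.0), (-30.0, 41.5), (-31.0, 42.0), (-30.0, 42.0)]
top [(-37.0, 30.5), (-36.0, 31.5), (-35.0, 33.0), (-37.0, 33.0), (-36.0, 31.5), (-35.5, 34.5), (-37.0, 33.0), (-36.5, 33.5), (-35.5, 31.5), (-37.5, 32.0), (-37.0, 33.0)]
```

Row is now aligned (edges within about 1 mm). Repeating the end push, then going to the selector.

{"method": "jog_arm", "body": {
  "deltas": [
    {"slide":[0,0,4],"dr":[0,0,0],"gripper":0.55},
    {"slide":[0,0,7],"dr":[0,0,0],"gripper":0.55},
    {"slide":[0,0,8.2],"dr":[0,0,0],"gripper":0.55},
    {"slide":[0,0,8.2],"dr":[0,0,0],"gripper":0.55},
    {"slide":[0.5,0,8.2],"dr":[0,0,0],"gripper":0.55},
    {"slide":[1,0,8.2],"dr":[0,0,0],"gripper":0.55},
    {"slide":[1.4,0,8.2],"dr":[0,0,0],"gripper":0.55},
    {"slide":[1.4,0,8.2],"dr":[0,0,0],"gripper":0.55}
  ]
}}

```text
t: 68.9
eef_pos: [0.632, -0.1764, 0.0458]
tool_rot: [0.001, 0.739, 0.673, 0.001]
wrist_force: [-0.9, -0.1, -0.0]
width: 0.047
```

{"method": "jog_arm", "body": {
  "deltas": [
    {"slide":[0.2,0,0],"dr":[0,0,0],"gripper":0.55},
    {"slide":[0.4,0,0],"dr":[0,0,0],"gripper":0.55},
    {"slide":[0.6,0,0],"dr":[0,0,0],"gripper":0.55},
    {"slide":[0.8,0,0],"dr":[0,0,0],"gripper":0.55},
    {"slide":[1,0,0],"dr":[0,0,-0.2],"gripper":0.55},
    {"slide":[1.1,0,0],"dr":[0,0,-0.2],"gripper":0.55},
    {"slide":[1.1,0,0],"dr":[0,0,-0.2],"gripper":0.55}
  ]
}}

```text
t: 69.6
eef_pos: [0.6321, -0.1735, 0.045]
tool_rot: [0.005, 0.74, 0.672, -0.003]
wrist_force: [1.3, -21.7, -1.1]
width: 0.0468
```

```bash
python3 pl.py
```

```text
t 69.6 plate xy mm [   0.7 -182.2] z 45.0 dpsi -0.18 Fplate [  3.3 -21.5] Fz -1.1 w 46.8
```

{"method": "jog_arm", "body": {
  "deltas": [
    {"slide":[-1,0,0],"dr":[0,0,0],"gripper":0.55},
    {"slide":[-2,0,0],"dr":[0,0,0],"gripper":0.55},
    {"slide":[-2,0,-4],"dr":[0,0,0],"gripper":0.55},
    {"slide":[-2,0,-8],"dr":[0,0,0],"gripper":0.55},
    {"slide":[-2,-3,-12],"dr":[0,0,0],"gripper":0},
    {"slide":[-1,-7,-15],"dr":[0,0,0],"gripper":0},
    {"slide":[0,-12,-16],"dr":[0,0,0],"gripper":0},
    {"slide":[0,-16,-16],"dr":[0,0,0],"gripper":0}
  ]
}}

```text
t: 70.4
eef_pos: [0.4721, -0.1506, 0.2071]
tool_rot: [0.002, 0.738, 0.675, 0.001]
wrist_force: [-0.4, -0.9, 0.9]
width: -0.0
```

{"method": "jog_arm", "body": {
  "deltas": [
    {"slide":[4,0,0],"dr":[0,0,0],"gripper":0},
    {"slide":[8,0,0],"dr":[0,0,0],"gripper":0},
    {"slide":[12,0,0],"dr":[0,0,0],"gripper":0},
    {"slide":[16,0,0],"dr":[0,0,0],"gripper":0},
    {"slide":[20,0,0],"dr":[0,0,0],"gripper":0},
    {"slide":[22,0,0],"dr":[0,0,0],"gripper":0},
    {"slide":[22,0,0],"dr":[0,0,0],"gripper":0},
    {"slide":[22,0,0],"dr":[0,0,0],"gripper":0}
  ]
}}

```text
t: 71.2
eef_pos: [0.4927, 0.0677, 0.2042]
tool_rot: [-0.0, 0.738, 0.675, -0.0]
wrist_force: [0.1, -0.3, -0.4]
width: -0.0002
```

```bash
python3 mv.py "0.4855 0.373 0.205 84.64" "0.4855 0.373 0.08 84.64"
python3 - <<'E'
from h import *
import prof
for c in M:print(c,[tuple(np.round(prof.xedges(c,a,a+.02),1).tolist()) for a in np.arange(-.165,.14,.028)])
for c in M:
    get_image(c)
    for n in("done_a_center","done_b_center","key_low_top","key_off_top"):
        print(c,n,[(round(d["conf"],2),ray(c,np.argwhere(d["region"]).mean(0)[::-1],.058 if "key" in n else .05)[:2].round(4).tolist()) for d in silhouettes(n,c) if d["conf"]>.3])
E
```

```text
t 71.2 at [4.92700e-01 6.77000e-02 2.04200e-01 8.48781e+01] F [ 0.1 -0.3 -0.4] w -0.0002 q [-1.000e-04  7.380e-01  6.748e-01 -2.000e-04] j [ 0.07 -0.19  1.55 -0.    1.78  0.16]
0.4855 0.373 0.205 84.64 -> slide [30.34, -3.44, -0.08] drz 0.2 from prev mm 305
0.4855 0.373 0.08 84.64 -> slide [0.0, 0.0, 12.5] drz -0.0 from prev mm 125
scene [(-30.0, 42.5), (-29.5, 42.5), (-29.0, 42.0), (-31.0, 42.0), (-30.0, 42.5), (-30.0, 42.0), (-31.0, 42.0), (-30.0, 43.0), (-29.5, 41.5), (-30.5, 42.0), (-30.0, 42.0)]
top [(-36.5, 31.0), (-36.0, 31.5), (-35.0, 33.0), (-37.0, 33.0), (-36.0, 31.5), (-35.0, 35.0), (-37.0, 33.0), (-36.5, 33.5), (-35.5, 32.0), (-37.5, 32.0), (-37.0, 33.0)]
scene done_a_center [(0.7, [0.5794, -0.3756])]
scene done_b_center [(0.88, [0.4778, -0.3737]), (0.7, [0.4922, 0.4153])]
scene key_low_top [(0.55, [0.4855, 0.3686]), (0.31, [0.4949, 0.4099])]
scene key_off_top [(0.62, [0.4929, 0.4111])]
top done_a_center [(0.93, [0.5739, -0.3685])]
top done_b_center [(0.91, [0.4712, -0.3681])]
top key_low_top [(0.49, [0.4833, 0.3748])]
top key_off_top [(0.67, [0.4889, 0.4159])]
```

Run:
```python
from h import *
a=get_image("scene")[255:365,115:245,::-1];b=get_image("top")[140:225,330:405,::-1]
c=np.zeros((600,800,3),np.uint8);p=cv2.resize(a,(470,398),interpolation=cv2.INTER_CUBIC);q=cv2.resize(b,(320,363),interpolation=cv2.INTER_CUBIC)
c[:398,:470]=p;c[:363,475:795]=q;cv2.imwrite("pics/drip3.png",c[:400])
T={k:traymasks(k) for k in M}
for k in M:
    for ce,m in T[k]:
        P=ray(k,ce,.03)
        if abs(P[1]+.37)<.06 and abs(P[0]-.52)<.1:print(k,P.round(3),m.sum())
```

```text
top [ 0.527 -0.375  0.03 ] 1290
```

View pics/drip3.png

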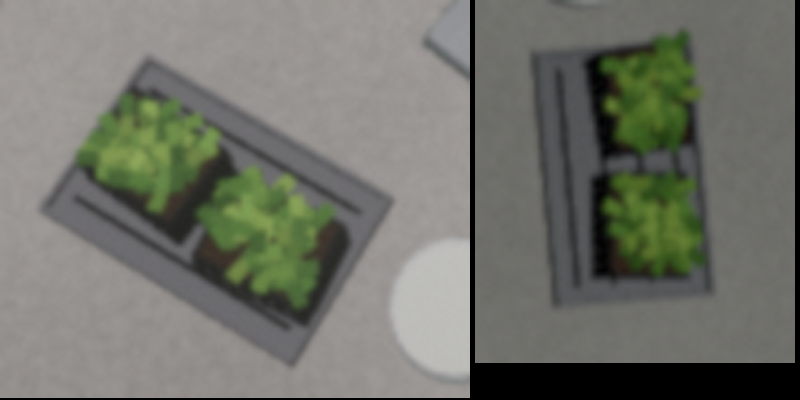

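Both trays are inside the drip tray. The upper one has shifted about 8 mm towards the lip, probably the announced knock, so I measure it and will reset it.

```bash
python3 - <<'E'
from h import *
ms={}
for c in M:
    get_image(c)
    for n in("done_a_center","done_b_center"):
        d=silhouettes(n,c)[0];ms[n,c]=d["region"];print(n,c,d["conf"])
for n,p0 in(("done_a_center",[.572,-.37,1.64]),("done_b_center",[.472,-.37,1.64])):
    for cs in(("top","scene"),("top",),("scene",)):
        for z in(.004,.010):
            p,f,a=fit({c:ms[n,c] for c in cs},DONE,p0,z);print(n,cs,z,p[:2].round(4),np.degrees(p[2]).round(1),round(f),a)
E
python3 mv.py "0.56 -0.12 0.2 45" "0.572 -0.37 0.2 5"
```

```text
done_a_center scene 0.7
done_b_center scene 0.66
done_a_center top 0.67
done_b_center top 0.57
done_a_center ('top', 'scene') 0.004 [ 0.5751 -0.375 ] 98.5 1263 1784
done_a_center ('top', 'scene') 0.01 [ 0.5746 -0.3735] 98.7 1263 1784
done_a_center ('top',) 0.004 [ 0.576  -0.3746] 98.4 59 620
done_a_center ('top',) 0.01 [ 0.5756 -0.3728] 98.4 59 620
done_a_center ('scene',) 0.004 [ 0.542 -0.355] 102.6 1164 1164
done_a_center ('scene',) 0.01 [ 0.542 -0.355] 102.6 1164 1164
done_b_center ('top', 'scene') 0.004 [ 0.4734 -0.3714] 89.3 738 1322
done_b_center ('top', 'scene') 0.01 [ 0.473  -0.3697] 89.0 737 1322
done_b_center ('top',) 0.004 [ 0.4734 -0.3714] 89.3 38 622
done_b_center ('top',) 0.01 [ 0.473  -0.3697] 89.0 37 622
done_b_center ('scene',) 0.004 [ 0.472 -0.37 ] 94.0 700 700
done_b_center ('scene',) 0.01 [ 0.472 -0.37 ] 94.0 700 700
t 73.3 at [4.92900e-01 6.75000e-02 2.04300e-01 8.47947e+01] F [ 0.2 -0.2  0.1] w -0.0002 q [-0.      0.7385  0.6743  0.    ] j [ 0.07 -0.19  1.55  0.    1.78  0.16]
0.56 -0.12 0.2 45 -> slide [-18.07, 8.39, 0.43] drz 39.8 from prev mm 199
0.572 -0.37 0.2 5 -> slide [-16.83, 18.53, -0.0] drz 40.0 from prev mm 250
```

{"method": "jog_arm", "body": {
  "deltas": [
    {"slide":[-3,1.4,0],"dr":[0,0,7],"gripper":1},
    {"slide":[-6,2.8,0],"dr":[0,0,14],"gripper":1},
    {"slide":[-9,4.2,0],"dr":[0,0,21],"gripper":1},
    {"slide":[-12,5.6,0],"dr":[0,0,28],"gripper":1},
    {"slide":[-15,7,0],"dr":[0,0,35],"gripper":1},
    {"slide":[-18,8.4,0],"dr":[0,0,39.8],"gripper":1},
    {"slide":[-18.1,8.4,0.4],"dr":[0,0,39.8],"gripper":1}
  ]
}}

```text
t: 74.0
eef_pos: [0.5607, -0.1238, 0.1999]
tool_rot: [0.001, 0.925, 0.38, -0.0]
wrist_force: [-0.4, 1.0, -0.4]
width: 0.0854
```

{"method": "jog_arm", "body": {
  "deltas": [
    {"slide":[-3,3.3,0],"dr":[0,0,7],"gripper":1},
    {"slide":[-6,6.6,0],"dr":[0,0,14],"gripper":1},
    {"slide":[-9,10,0],"dr":[0,0,21],"gripper":1},
    {"slide":[-12,13.3,0],"dr":[0,0,28],"gripper":1},
    {"slide":[-15,16.6,0],"dr":[0,0,35],"gripper":1},
    {"slide":[-16.9,18.9,0],"dr":[0,0,36.6],"gripper":1},
    {"slide":[-16.9,18.9,0],"dr":[0,0,36.6],"gripper":1},
    {"slide":[-16.9,18.9,0],"dr":[0,0,36.6],"gripper":1}
  ]
}}

```text
t: 74.8
eef_pos: [0.5741, -0.3733, 0.1995]
tool_rot: [-0.001, 0.997, 0.073, -0.0]
wrist_force: [0.2, -0.2, 0.5]
width: 0.0852
```

```bash
python3 mv.py "0.574 -0.3735 0.021 8.4"
```

```text
t 74.8 at [ 0.5741 -0.3733  0.1995  8.4148] F [ 0.2 -0.2  0.5] w 0.0852 q [-7.000e-04  9.973e-01  7.340e-02 -4.000e-04] j [-0.63  0.32  1.02  0.    1.8   0.8 ]
0.574 -0.3735 0.021 8.4 -> slide [-0.01, 0.02, 17.85] drz 0.0 from prev mm 179
```

{"method": "jog_arm", "body": {
  "deltas": [
    {"slide":[0,0,4],"dr":[0,0,0],"gripper":1},
    {"slide":[0,0,8],"dr":[0,0,0],"gripper":1},
    {"slide":[0,0,12],"dr":[0,0,0],"gripper":1},
    {"slide":[0,0,15],"dr":[0,0,0],"gripper":1},
    {"slide":[0,0,17],"dr":[0,0,0],"gripper":1},
    {"slide":[0,0,17.7],"dr":[0,0,0],"gripper":1},
    {"slide":[0,0,17.7],"dr":[0,0,0],"gripper":1},
    {"slide":[0,0,17.7],"dr":[0,0,0],"gripper":1}
  ]
}}

```text
t: 75.6
eef_pos: [0.5752, -0.3733, 0.0254]
tool_rot: [0.001, 0.997, 0.074, 0.001]
wrist_force: [0.5, -0.8, 1.2]
width: 0.0856
```

{"method": "jog_arm", "body": {
  "deltas": [
    {"slide":[0,0,0],"dr":[0,0,0],"gripper":0},
    {"slide":[0,0,0],"dr":[0,0,0],"gripper":0},
    {"slide":[0,0,0],"dr":[0,0,0],"gripper":0},
    {"slide":[0,0,0],"dr":[0,0,0],"gripper":0},
    {"slide":[0,0,0],"dr":[0,0,0],"gripper":0}
  ]
}}

```text
t: 76.1
eef_pos: [0.5752, -0.3742, 0.0258]
tool_rot: [0.001, 0.997, 0.073, 0.001]
wrist_force: [-0.1, 0.3, 5.0]
width: 0.0625
```

{"method": "jog_arm", "body": {
  "deltas": [
    {"slide":[0,0,-1.5],"dr":[0,0,0],"gripper":0},
    {"slide":[-0.4,-0.3,-3],"dr":[0,0,2],"gripper":0},
    {"slide":[-0.7,-0.6,-3],"dr":[0,0,4.4],"gripper":0},
    {"slide":[-0.7,-0.6,-3],"dr":[0,0,4.4],"gripper":0},
    {"slide":[-0.7,-0.6,-3],"dr":[0,0,4.4],"gripper":0},
    {"slide":[-0.7,-0.6,-3],"dr":[0,0,4.4],"gripper":0}
  ]
}}

```text
t: 76.7
eef_pos: [0.5662, -0.3685, 0.0527]
tool_rot: [-0.0, 0.999, 0.035, -0.0]
wrist_force: [0.6, 0.1, -2.2]
width: 0.0629
```

```bash
python3 mv.py "0.567 -0.3675 0.022 4"
```

```text
t 76.7 at [ 0.5662 -0.3685  0.0527  4.0364] F [ 0.6  0.1 -2.2] w 0.0629 q [-4.000e-04  9.994e-01  3.520e-02 -5.000e-04] j [-0.63  0.33  1.28 -0.    1.54  0.87]
0.567 -0.3675 0.022 4 -> slide [0.09, -0.09, 3.07] drz 0.0 from prev mm 31
```

Lower to about 0.026, release, and head back towards the selector.

{"method": "jog_arm", "body": {
  "deltas": [
    {"slide":[0,0,1],"dr":[0,0,0],"gripper":0},
    {"slide":[0,0,2],"dr":[0,0,0],"gripper":0},
    {"slide":[0,0,2.6],"dr":[0,0,0],"gripper":0},
    {"slide":[0,0,2.7],"dr":[0,0,0],"gripper":0},
    {"slide":[0,0,2.7],"dr":[0,0,0],"gripper":0}
  ]
}}

```text
t: 77.2
eef_pos: [0.5663, -0.3684, 0.0257]
tool_rot: [-0.0, 0.999, 0.035, -0.0]
wrist_force: [-0.7, 1.0, -0.4]
width: 0.0628
```

{"method": "jog_arm", "body": {
  "deltas": [
    {"slide":[0,0,0],"dr":[0,0,0],"gripper":1},
    {"slide":[0,0,0],"dr":[0,0,0],"gripper":1},
    {"slide":[0,0,0],"dr":[0,0,0],"gripper":1},
    {"slide":[0,0,-2],"dr":[0,0,0],"gripper":1},
    {"slide":[0,0,-6],"dr":[0,0,0],"gripper":1},
    {"slide":[0,0,-11],"dr":[0,0,0],"gripper":1},
    {"slide":[0,0,-16],"dr":[0,0,0],"gripper":1},
    {"slide":[0,0,-18],"dr":[0,0,0],"gripper":1}
  ]
}}

```text
t: 78.0
eef_pos: [0.5676, -0.3694, 0.214]
tool_rot: [0.003, 0.999, 0.035, 0.004]
wrist_force: [-0.5, 0.1, 1.3]
width: 0.0857
```

{"method": "jog_arm", "body": {
  "deltas": [
    {"slide":[-1,-4,0],"dr":[0,0,-7],"gripper":0},
    {"slide":[-2,-8,0],"dr":[0,0,-14],"gripper":0},
    {"slide":[-3,-12,0],"dr":[0,0,-21],"gripper":0},
    {"slide":[-4,-16,0],"dr":[0,0,-28],"gripper":0},
    {"slide":[-5,-20,0],"dr":[0,0,-35],"gripper":0},
    {"slide":[-6,-24,0],"dr":[0,0,-42],"gripper":0},
    {"slide":[-7,-27,0],"dr":[0,0,-49],"gripper":0},
    {"slide":[-7,-30,0],"dr":[0,0,-56],"gripper":0}
  ]
}}

```text
t: 78.8
eef_pos: [0.4748, -0.073, 0.2069]
tool_rot: [0.001, 0.865, 0.502, 0.0]
wrist_force: [0.3, -0.3, 0.9]
width: -0.0003
```

{"method": "jog_arm", "body": {
  "deltas": [
    {"slide":[0,0,0],"dr":[0,0,-8],"gripper":0},
    {"slide":[0,0,0],"dr":[0,0,-16],"gripper":0},
    {"slide":[0,0,0],"dr":[0,0,-24.6],"gripper":0},
    {"slide":[0,0,0],"dr":[0,0,-24.6],"gripper":0},
    {"slide":[0,0,0],"dr":[0,0,-24.6],"gripper":0}
  ]
}}

```text
t: 79.3
eef_pos: [0.4757, -0.0742, 0.2064]
tool_rot: [0.0, 0.741, 0.671, 0.0]
wrist_force: [0.9, 0.5, 0.8]
width: -0.0
```

```bash
python3 mv.py "0.485 0.20 0.2 84.64" "0.485 0.373 0.2 84.64" "0.485 0.373 0.08 84.64"
python3 - <<'E'
from h import *
import prof
for c in M:print(c,[tuple(np.round(prof.xedges(c,a,a+.02),1).tolist()) for a in np.arange(-.165,.14,.028)])
get_image("top")
for n,p0 in(("done_a_center",[.566,-.37,1.64]),("done_b_center",[.472,-.37,1.64])):
    d=silhouettes(n,"top")[0];print(n,fit({"top":d["region"]},DONE,p0,.004))
E
```

```text
t 79.3 at [ 4.7570e-01 -7.4200e-02  2.0640e-01  8.4361e+01] F [0.9 0.5 0.8] w -0.0 q [2.000e-04 7.410e-01 6.715e-01 1.000e-04] j [-0.23 -0.23  1.58 -0.    1.79 -0.13]
0.485 0.20 0.2 84.64 -> slide [27.38, -1.77, 0.64] drz -0.3 from prev mm 274
0.485 0.373 0.2 84.64 -> slide [17.22, -1.62, -0.0] drz -0.0 from prev mm 173
0.485 0.373 0.08 84.64 -> slide [0.0, 0.0, 12.0] drz -0.0 from prev mm 120Traceback (most recent call last):
  File "<stdin>", line 3, in <module>
  File "prof.py", line 9, in xedges
    x,y,I=rectify(c);p=I[(y>=y0)&(y<=y1)].mean(0);g=np.gradient(p)
          ~~~~~~~^^^
  File "prof.py", line 3, in rectify
    im=cv2.cvtColor(get_image(c),cv2.COLOR_RGB2GRAY)
                    ~~~~~~~~~^^^
ValueError: 200 camera calls are used up
```

Camera calls are used up, so the one-dot key will be judged by force and height. Its position is known from four earlier readings, about (0.485, 0.372).

{"method": "jog_arm", "body": {
  "deltas": [
    {"slide":[5,-0.3,0],"dr":[0,0,-0.3],"gripper":0},
    {"slide":[10,-0.6,0],"dr":[0,0,-0.3],"gripper":0},
    {"slide":[15,-1,0],"dr":[0,0,-0.3],"gripper":0},
    {"slide":[20,-1.3,0],"dr":[0,0,-0.3],"gripper":0},
    {"slide":[25,-1.6,0],"dr":[0,0,-0.3],"gripper":0},
    {"slide":[27.4,-1.8,0.6],"dr":[0,0,-0.3],"gripper":0},
    {"slide":[27.4,-1.8,0.6],"dr":[0,0,-0.3],"gripper":0}
  ]
}}

```text
t: 80.3
eef_pos: [0.4828, 0.2033, 0.199]
tool_rot: [-0.001, 0.737, 0.676, -0.001]
wrist_force: [-0.4, 0.0, -0.3]
width: 0.0002
```

{"method": "jog_arm", "body": {
  "deltas": [
    {"slide":[4,-0.4,0],"dr":[0,0,0],"gripper":0},
    {"slide":[8,-0.8,0],"dr":[0,0,0],"gripper":0},
    {"slide":[12,-1.2,0],"dr":[0,0,0],"gripper":0},
    {"slide":[16,-1.6,0],"dr":[0,0,0],"gripper":0},
    {"slide":[17.2,-1.6,2],"dr":[0,0,0],"gripper":0},
    {"slide":[17.2,-1.6,6],"dr":[0,0,0],"gripper":0},
    {"slide":[17.2,-1.6,10],"dr":[0,0,0],"gripper":0},
    {"slide":[17.2,-1.6,12],"dr":[0,0,0],"gripper":0}
  ]
}}

```text
t: 81.1
eef_pos: [0.4819, 0.3709, 0.0757]
tool_rot: [-0.0, 0.738, 0.674, -0.003]
wrist_force: [-1.0, 0.0, -2.0]
width: -0.0001
```

{"method": "jog_arm", "body": {
  "deltas": [
    {"slide":[0,0,0],"dr":[0,0,0],"gripper":0},
    {"slide":[0,0,0],"dr":[0,0,0],"gripper":0},
    {"slide":[0,0,0],"dr":[0,0,0],"gripper":0}
  ]
}}

```text
t: 81.4
eef_pos: [0.4843, 0.3732, 0.083]
tool_rot: [0.0, 0.738, 0.675, 0.002]
wrist_force: [-0.5, -0.2, 0.4]
width: -0.0001
```

```bash
python3 mv.py "0.485 0.372 0.052 84.64"
```

```text
t 81.4 at [4.8430e-01 3.7320e-01 8.3000e-02 8.4846e+01] F [-0.5 -0.2  0.4] w -0.0001 q [3.000e-04 7.382e-01 6.746e-01 1.900e-03] j [ 0.6   0.14  1.44 -0.    1.56  0.69]
0.485 0.372 0.052 84.64 -> slide [-0.12, 0.08, 3.1] drz 0.2 from prev mm 31
```

{"method": "jog_arm", "body": {
  "deltas": [
    {"slide":[0,0,1],"dr":[0,0,0],"gripper":0},
    {"slide":[0,0,1.8],"dr":[0,0,0],"gripper":0},
    {"slide":[0,0,2.1],"dr":[0,0,0],"gripper":0},
    {"slide":[0,0,2.3],"dr":[0,0,0],"gripper":0},
    {"slide":[0,0,2.3],"dr":[0,0,0],"gripper":0}
  ]
}}

```text
t: 81.9
eef_pos: [0.4826, 0.3729, 0.0567]
tool_rot: [-0.0, 0.738, 0.675, -0.001]
wrist_force: [0.5, 0.2, 0.4]
width: 0.0003
```

{"method": "jog_arm", "body": {
  "deltas": [
    {"slide":[0,0,0.3],"dr":[0,0,0],"gripper":0},
    {"slide":[0,0,0.6],"dr":[0,0,0],"gripper":0},
    {"slide":[0,0,0.8],"dr":[0,0,0],"gripper":0},
    {"slide":[0,0,0.8],"dr":[0,0,0],"gripper":0}
  ]
}}

```text
t: 82.3
eef_pos: [0.4833, 0.3733, 0.0538]
tool_rot: [0.0, 0.738, 0.675, 0.001]
wrist_force: [-7.7, -6.0, 17.9]
width: -0.0001
```

{"method": "jog_arm", "body": {
  "deltas": [
    {"slide":[0,0,0.2],"dr":[0,0,0],"gripper":0},
    {"slide":[0,0,0.3],"dr":[0,0,0],"gripper":0},
    {"slide":[0,0,0.3],"dr":[0,0,0],"gripper":0}
  ]
}}

```text
t: 82.6
eef_pos: [0.4834, 0.3734, 0.0536]
tool_rot: [0.0, 0.738, 0.675, 0.002]
wrist_force: [-13.8, -9.2, 30.5]
width: 0.0001
```

It snapped and stopped hard at 53.6 mm, the same stop as the blank key. Retreating and handing in.

{"method": "jog_arm", "body": {
  "deltas": [
    {"slide":[0,0,-4],"dr":[0,0,0],"gripper":0},
    {"slide":[0,0,-8],"dr":[0,0,0],"gripper":0},
    {"slide":[0,0,-12],"dr":[0,0,0],"gripper":0},
    {"slide":[0,0,-16],"dr":[0,0,0],"gripper":0},
    {"slide":[-5,0,-18],"dr":[0,0,0],"gripper":0},
    {"slide":[-10,0,-18],"dr":[0,0,0],"gripper":0},
    {"slide":[-10,0,-18],"dr":[0,0,0],"gripper":0},
    {"slide":[-10,0,-18],"dr":[0,0,0],"gripper":0}
  ]
}}

```text
t: 83.4
eef_pos: [0.4742, 0.2725, 0.2268]
tool_rot: [0.0, 0.739, 0.674, 0.001]
wrist_force: [0.7, 0.7, 0.5]
width: 0.0005
```

```bash
python3 -c "
from rig import *
o=get_obs();print(o['t'],o['eef_pos'],o['wrist_force']);print(finish_job())"
```

```text
83.4 [0.47422032 0.27252492 0.22675272] [0.69596709 0.66029994 0.48557531]
the job is handed in; nothing more can be done
None
```

I did the whole job in the order you asked and handed it in at 83.4 s; no verdict was reported. The last steps could not be checked by camera.

**What was done**
- **Heat off:** I pressed the blank key to its stop at 54 mm. The picture showed it down and the two-dot key up.
- **Finished trays:** both stand in the drip tray. One had shifted about 8 mm towards the lip, so I picked it up and set it back in its place.
- **Waiting trays:** all four stand on the plate in one row against the sensor block. Trays 3 and 4 came out slightly skewed, so I squared trays 2 to 4 with the gripper. That put tray 2 about 2 mm off, so I centred it again, then pushed the row closed from its end.
- **Heat on low:** I pressed the one-dot key until it snapped and stopped hard at 53.6 mm with 30 N.

**Last checks**
- **Row closed:** in the final end push, the fingers met the last tray where a gap-free row of four should end (within about 1 mm), with 22 N and no give.
- **Row straight:** side edges in the last pictures mostly agreed with the block to 1–2 mm. One reading, at a joint between two trays in the top view, was 3 mm off.
- **Not seen:** the 200 camera calls ran out before I could look again at the reset finished tray, the row after that reset, or the one-dot key. Those rest on the arm's position, force and grip readings only.
- **Dishes, beaker and brush:** I kept clear of them, but did not check them one by one at the end.

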